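# Check evidence into its box: scan the label, tip the tray

### The arm

A 7-joint arm with a two-finger parallel gripper is mounted at the origin on the work surface. World frame = base frame: x ahead of the robot, y to its left, z up, the work surface at z = 0. Lengths are in m, angles in rad, forces in N, time in s.
With the tool pointing down it reaches from about 0.375 to 0.925 m from the base axis. Payload 3.1 kg.
Tool frame: the origin (TCP) lies at the very end of the fingers, on their centre line; the grasp point (between the pads) lies 19 mm behind it (grasp_offset is the distance from the TCP to the grasp point, in m); z points along the fingers, y is the line along which they close (so a half turn about z gives the same grasp; the last joint's range is limited). The gripper opens to 85 mm and grips with 20 to 120 N. Pads are 22 mm wide; open, the fingers measure 114 mm over their backs; the gripper's body (76 mm by 85 mm) begins 54 mm behind the grasp point. The pads swing forward as they close: fully open they stand 13 mm farther back than shut.
Start: joints at [1.112, 0.383, 0.044, 1.598, -0.018, 1.161, -0.05], TCP at [0.229, -0.608, 0.231] pointing down, gripper open.
Joint ranges: [-2.61, 2.61], [-0.41, 2.15], [-1.48, 1.57], [0, 2.5], [-1.57, 4.71], [0.05, 1.97], [-2.85, 2.85]. Speed limits (rad/s): [2.79, 2.79, 3.14, 3.14, 3.14, 3.14, 3.14].

### API

Orientations are given as a unit quaternion [w, x, y, z].
In Python, from bench import * gives the robot as it stands.
- The arm moves only by the tool step_arm, never from a script. Its argument "moves" is a list of rows, each an object with "offset": the shift along the tool's x, y, z as a fraction of full scale, a list of three; "yaw": the turn about the tool's z as a fraction of full scale; "fingers": the opening, from 0 (shut) to 1 (fully open). A call has exactly 10 rows; each row shifts and turns the commanded pose from where the row before left it, along the tool's axes as they then stand; what a row does not reach is not made up. Full scale, the value 1, is 200 mm for a shift and pi rad for a turn. A row lasts 1/8 s, in which the tool goes at most 62.5 mm and 10.7 degrees, less where a joint would pass 70% of its speed; a pose out of reach is approached as far as the arm can. A call with a number of a shift or a turn outside -1 to 1 is refused whole. A call with a gripper value outside its range is refused whole. The fingers move at their own pace and stop on an object; "force" is the grip in N (left out, the last holds). Time passes only in rows, so rows that do not move let the fingers close, or fill a call up. It gives the time, the measured TCP pose, the force, the opening and the grip force at its end, in the units of the state.
- state(): the state, without advancing time (a new reading comes with each control period).
- get_image(name): name is "side" or "top"; returns a dict with "frame" (480x640x3 uint8, red, green, blue), "camera_matrix" (3x3 intrinsics, pixels), "pose" (4x4, takes a point from camera to world coordinates). Camera axes: x right, y down, z forward; pixel columns grow to the right and rows downward; lengths in m; the calibration is good to about 2 mm. A picture is of the moment at which its call begins. There is no depth.
- hand_in(): hands the job in; it is judged then, once.
Trained networks look in a picture, given as the dict that the camera call returned (one of the last four; its "shot" number tells which), for a name from the list of things; names that differ only in an ending like _2 or _b are one class to them, and where a whole thing is asked for, a point or a joint stands for the part that bears it (a point fixed in the world has none). Each returns a list of dicts, best first, with "score" (0 to 1); they miss things now and then, are a little off and sometimes report something else, mostly with a low value. They report only what shows in the picture. A call takes as long as a camera call. They do not tell look-alikes from the thing itself.
- recognise(picture, name): "location" ([row, column] as shares, 0 to 1, of the picture: columns of its width, rows of its height, amid what is visible of it).
- trace(picture, name): "region" (480x640 bool, what is visible of it) and "location" ([row, column] as shares, 0 to 1, of the picture: columns of its width, rows of its height, amid what is visible of it).
- spot_point(picture, name): "location" ([row, column] as shares, 0 to 1, of the picture: columns of its width, rows of its height: a listed point, or the origin of a listed thing).
The state is a dict: "time": time; "joint_pos": joint angles; "joint_velocities": joint speeds; "joint_efforts": joint torques, N m; "tcp_pos": TCP position; "tool_rot": TCP orientation; "wrist_force": force on the tool from outside, world axes, zero at the start; "wrist_torque": the same for the moment, N m; "width": opening from 0.0 (shut) to 1.0 (fully open); "finger_force": force on a finger pad.
Only numpy, scipy, OpenCV 4.12 (cv2) and the standard library are available. Lean on these libraries where they do the work, as an engineer would, in place of code of your own. Each camera call takes 0.05 s, during which the arm holds its last target. There are 200 camera calls.

### The job

Check the evidence in: pick up the hand scanner and hold it still for a good second with its red window square to the barcode label on the cardboard box, about 6 cm away and centred on it, then lay the scanner back on its black pad the right way up. Next take the metal tray by its blue handle and tip it with its lip low over the box so that all three pieces slide in (do not touch the pieces with the gripper, nor let them fall from high), and set the empty tray back flat on its brown mat. Leave the box where it stands and everything else undisturbed.

Things in the scene. Friction and masses are not known exactly. Their poses are not given: they have to be found in the camera images.
- scanner: hand scanner lying on the black pad, 150 long: a yellow head 52 long, 58 wide, 36 high at its -x end, with the red window in its -x end face, and a black bar handle 34 wide, 32 high at its +x end. Origin: centre of its underside. It looks along its own -x; z up
- scanner_window (a point): centre of the scanner's red window (75 mm along -x from the scanner's origin, 18 mm up)
- scanner_grip (a point): good place to grip the scanner's black handle, near its balance point, across y (34 mm wide), 25 mm above its underside
- pad: black rubber pad, 190 x 100 x 8 mm, fixed, the scanner's place, on either side of the table. Origin: centre of its underside; x along its length
- label: barcode label, white with black bars, 50 x 84 mm, on a plate fixed to the box's +x side, sloped at 45 degrees, its centre 37 mm above the table. Origin: centre of the label's face; z is the normal out of the face (outward and up at 45 degrees), y runs along its 84 mm length
- box: open-topped cardboard evidence box, outside 140 (x) x 180 (y) x 80 mm high, walls and floor 5 mm, loose, 0.9 kg; the sloping label plate stands out 42 mm from its +x side, up to 57 mm high. Origin: centre of its underside, z up
- tray: aluminium tray, floor 150 (x) x 118 (y) x 4 mm, walls 4 mm thick that rise to 28 mm above its underside on the +x and both y sides, open at its -x side (the lip); a blue bar handle sticks out 62 mm from the +x wall. About 0.18 kg. Origin: centre of the floor's underside; z up
- tray_handle (a point): grip point in the middle of the blue handle, 104 mm along +x from the tray's origin, 26 mm above its underside; the handle is a level bar along x, 24 mm wide (y), 32 mm high (6 to 38 mm above the underside), from 75 to 137 mm along x
- tray_lip (a point): middle of the tray's open edge, on the floor's top face, 75 mm along -x from the tray's origin
- mat: brown foam mat, 150 x 150 x 12 mm, fixed, the tray's place, on either side of the table. Origin: centre of its underside
- padlock_center (a point): centre of a brass padlock, 65 x 42 x 22 mm, lying loose on the tray (70 g)
- knife_grip_center (a point): centre of a broken-off wooden knife grip, 64 x 28 x 26 mm, lying loose on the tray (40 g)
- lamp_shard_center (a point): centre of a black and orange piece of a vehicle lamp, 62 x 30 x 27 mm, lying loose on the tray (40 g)
- padlock: the padlock: origin in the middle of its underside, y towards its steel shackle
- knife_grip: the wooden grip: origin centre of its underside, x along its length
- lamp_shard: the lamp piece: origin centre of its underside, x along its length
- jar: glass powder jar, 50 diameter, 75 high, bystander. Origin: centre of its underside
- tape: yellow tape roll lying flat, 54 diameter, 24 high, bystander. Origin: centre of its underside
- bottle: white bottle, 64 diameter, 180 high, bystander. Origin: centre of its underside
- goggles: yellow goggles, about 100 (x) x 175 (y) x 58 high, bystander. Origin: under their middle
- marker: white tent-shaped scene marker, 90 wide, about 80 high, bystander. Origin: centre of its underside
- magnifier: magnifying glass lying flat, 74 diameter with an 80 mm black handle towards its +x, 16 high, bystander. Origin: under the glass
There are look-alikes about, which are no part of the job. What is meant by the mat is not turquoise, and is the larger of those in its own colour.

How it is judged:
On the way, in this order (a step that is already met when the one before it is completed fails the run):
1. the scanner is held still with its window 30 to 95 mm off the label, within 25 mm of its centre line, facing it squarely (within 0.35 rad) (x of scanner_window in the frame of label between -0.025 and 0.025 m and y of scanner_window in the frame of label between -0.025 and 0.025 m and z of scanner_window in the frame of label between 0.03 and 0.095 m and z of scanner in the frame of label above 0.08 m and angle between the x axis of scanner and the z axis of label, either way round below 0.35 rad and linear speed of scanner below 0.04 m/s and angular speed of scanner below 0.3 rad/s), for 0.6 s.
2. the scanner lies flat on its pad again, let go (horizontal distance between scanner and pad below 0.05 m and height (world z) of scanner below 0.02 m and angle between scanner's own z axis and vertical below 0.15 rad and contact force between the fingers and scanner below 0.1 N), for 0.2 s.
3. the tray is tipped by more than 0.35 rad with its lip over the box, a piece still on it (angle between tray's own z axis and vertical above 0.35 rad and x of tray_lip in the frame of box between -0.085 and 0.085 m and y of tray_lip in the frame of box between -0.105 and 0.105 m and z of tray_lip in the frame of box below 0.2 m and distance between any of padlock_center, knife_grip_center, lamp_shard_center and tray below 0.095 m), for 0.05 s.
4. all three pieces are in the box (x of padlock_center in the frame of box between -0.068 and 0.068 m and y of padlock_center in the frame of box between -0.088 and 0.088 m and z of each of padlock_center, knife_grip_center, lamp_shard_center in the frame of box below 0.08 m and x of knife_grip_center in the frame of box between -0.068 and 0.068 m and y of knife_grip_center in the frame of box between -0.088 and 0.088 m and x of lamp_shard_center in the frame of box between -0.068 and 0.068 m and y of lamp_shard_center in the frame of box between -0.088 and 0.088 m), for 0.2 s.
At the end, for the whole second after the job is handed in: All three pieces lie inside the upright box, below its rim; the empty tray lies flat on the brown mat (origin within 50 mm of its centre, tilt under 0.12 rad); the scanner lies right way up on its pad (origin within 50 mm of its centre); all at rest (all of step 4 and horizontal distance between scanner and pad below 0.05 m and height (world z) of each of scanner, tray below 0.02 m and angle between scanner's own z axis and vertical below 0.15 rad and horizontal distance between tray and mat below 0.05 m and angle between tray's own z axis and vertical below 0.12 rad and angle between box's own z axis and vertical below 0.1 rad and linear speed of each of padlock, knife_grip, lamp_shard, tray, scanner below 0.03 m/s); the robot touches nothing.
It fails at once if the gripper's fingers touch a piece of evidence (contact force between the fingers and padlock above 0.5 N or contact force between the fingers and knife_grip above 0.5 N or contact force between the fingers and lamp_shard above 0.5 N).
It fails at once if a piece falls faster than 2 m/s (from high above) (linear speed of any of padlock, knife_grip, lamp_shard above 2 m/s).
It fails at once if the box is shifted by more than 40 mm (distance of box from where it was at the start of the episode above 0.04 m).
It fails at once if a bystander is shifted by more than 30 mm or tipped (distance of any of jar, tape, bottle, goggles, marker, magnifier from where it was at the start of the episode above 0.03 m or angle between any of jar, tape, bottle, goggles, marker, magnifier's own z axis and vertical above 0.4 rad).
It also fails if it takes over 72 s, if anything falls off the work surface, if the arm or the gripper's body presses on something with over 40 N, if the wrist force passes 120 N, or if a joint passes its speed limit or range.

## Working session

There is one attempt and no reset: what is moved stays moved. The work goes in short steps, Python scripts to look and compute and a tool call to move; the robot and the scene stay as the last step left them, time stands still between calls to the robot, and variables do not carry over. Pictures are saved under pics/ and viewed, at most 10 in all, crops included, and the job is handed in when it is done.

Besides the shell and the picture viewer there is one more tool, called as a command line: name --argument value ..., lists and objects as JSON in quotes. step_arm: Moves the arm, as the interface text tells. Shift numbers are shares of 200 mm and turn numbers shares of pi rad, none past 1 either way. Its arguments: {"type":"object","properties":{"moves":{"type":"array"},"force":{"type":"number"}},"required":["moves"]}

```bash
mkdir -p pics; ls; python3 - <<'E'
from bench import *
import cv2,numpy as np
for n in ["top","side"]:
    p=get_image(n); cv2.imwrite(f"pics/{n}0.png",p["frame"][:,:,::-1])
    print(n,np.round(p["camera_matrix"],1).tolist(),np.round(p["pose"],4).tolist())
    for k in ["scanner","scanner_window","scanner_grip","pad","label","box","tray","tray_handle","tray_lip","mat","padlock","knife_grip","lamp_shard"]:
        print(k,[(round(d["score"],2),round(d["location"][1]*640),round(d["location"][0]*480)) for d in spot_point(p,k)[:4]])
print(state())
E
```

```text
pics
top [[454.4, 0.0, 318.5], [0.0, 454.4, 244.9], [0.0, 0.0, 1.0]] [[-0.0, -0.9813, 0.1926, 0.3335], [-0.9999, 0.003, 0.0149, 0.0006], [-0.0152, -0.1926, -0.9812, 1.1371], [0.0, 0.0, 0.0, 1.0]]
scanner [(0.72, 173, 301)]
scanner_window [(0.83, 152, 321), (0.72, 476, 285), (0.42, 242, 336)]
scanner_grip [(0.82, 169, 294)]
pad [(0.68, 169, 296)]
label [(0.92, 341, 243), (0.48, 429, 176)]
box [(0.88, 335, 283), (0.2, 246, 263)]
tray [(0.71, 481, 271)]
tray_handle [(0.7, 493, 229)]
tray_lip [(0.63, 473, 294)]
mat [(0.94, 325, 187), (0.32, 498, 259)]
padlock [(0.69, 476, 285)]
knife_grip [(0.92, 497, 255)]
lamp_shard [(0.72, 468, 253), (0.57, 410, 281)]
side [[576.9, 0.0, 321.6], [0.0, 576.9, 247.4], [0.0, 0.0, 1.0]] [[-0.8167, -0.3083, 0.4878, -0.1962], [-0.5767, 0.4652, -0.6716, 1.0326], [-0.0198, -0.8298, -0.5577, 0.8841], [0.0, 0.0, 0.0, 1.0]]
scanner [(0.77, 274, 357), (0.21, 321, 195)]
scanner_window [(0.69, 281, 373)]
scanner_grip [(0.93, 266, 345)]
pad [(0.92, 269, 362)]
label []
box [(0.81, 358, 261)]
tray [(0.82, 408, 199)]
tray_handle [(0.96, 385, 179)]
tray_lip [(0.95, 423, 
[... 265 characters left out ...]
  0.04388972,  1.59791056, -0.01790362,
        1.16121265, -0.04990173]), 'joint_velocities': array([-9.23548498e-04,  9.01988890e-04, -2.17496900e-04, -1.13651818e-03,
        1.75813599e-03,  1.37516980e-03,  1.54457536e-05]), 'joint_efforts': array([ 3.43701822e-04, -4.33438361e+01,  1.02322239e+00, -2.49909568e+01,
        1.05287906e-02,  1.90225022e-03,  4.79108721e-06]), 'tcp_pos': array([ 0.22949959, -0.60812821,  0.23126339]), 'tool_rot': array([-2.25743543e-05,  9.83765801e-01,  1.79457092e-01,  9.64476895e-06]), 'wrist_force': array([0.25976441, 0.43547355, 0.34925426]), 'wrist_torque': array([0.00475018, 0.00558419, 0.01280857]), 'finger_force': 0.0, 'width': 0.9990849634845893}
```

View pics/top0.png

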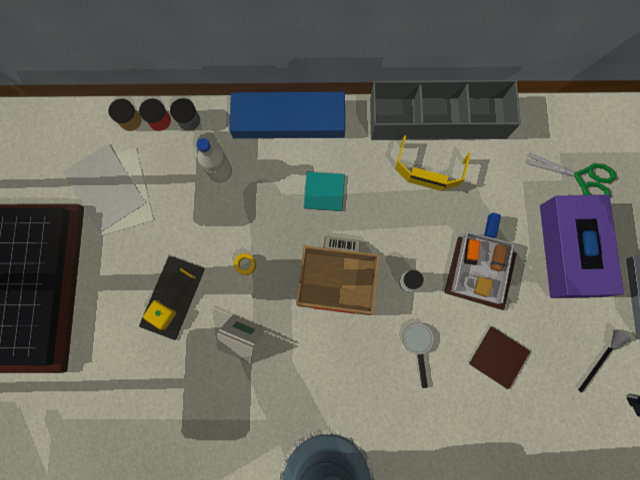

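View pics/side0.png

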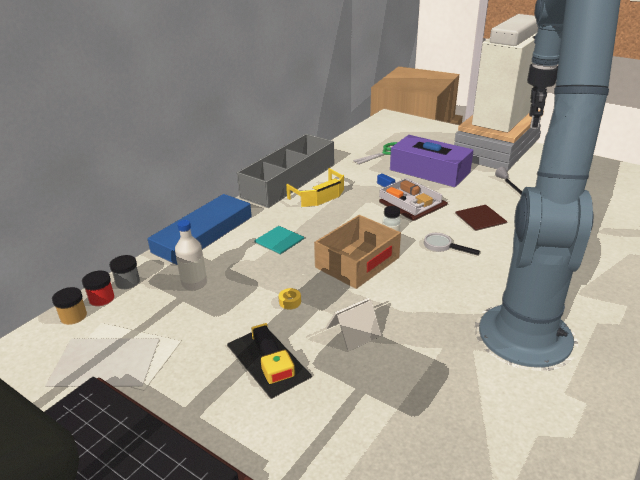

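Top picture: scanner with its yellow head at (158,315), its handle towards (187,272), on the black pad. Box at (338,280), label at (341,243) on its far side. Tray at (483,270), handle at (493,225), on a brown mat; a smaller brown square at (500,357) and a turquoise one at (325,190) are the look-alikes. Next I measure poses and check the interface help for tilting.

View pics/crop1.png

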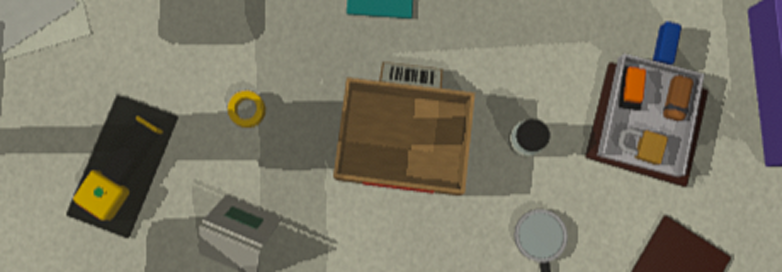

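The tool interface offers no tilt, but both the scan and the tipping need one. I'll test what the arm does at its reach limit on a high, free path, before touching anything.

step_arm --moves '[{"offset": [0.217, -0.079, -0.05], "yaw": 0, "fingers": 1}, {"offset": [0.217, -0.079, -0.05], "yaw": 0, "fingers": 1}, {"offset": [0.217, -0.079, -0.05], "yaw": 0, "fingers": 1}, {"offset": [0.217, -0.079, -0.05], "yaw": 0, "fingers": 1}, {"offset": [0.217, -0.079, -0.05], "yaw": 0, "fingers": 1}, {"offset": [0.217, -0.079, -0.05], "yaw": 0, "fingers": 1}, {"offset": [0.217, -0.079, -0.05], "yaw": 0, "fingers": 1}, {"offset": [0.217, -0.079, -0.05], "yaw": 0, "fingers": 1}, {"offset": [0.217, -0.079, 0], "yaw": 0, "fingers": 1}, {"offset": [0.217, -0.079, 0], "yaw": 0, "fingers": 1}]'

```text
time: 4.95
tcp_pos: [0.5808, -0.3063, 0.3117]
tool_rot: [0.0, 0.984, 0.179, 0.0]
wrist_force: [-0.7, 0.2, 1.2]
width: 1.0
finger_force: 0.0
```

step_arm --moves '[{"offset": [0.25, -0.05, 0], "yaw": 0, "fingers": 1}, {"offset": [0.25, -0.05, 0], "yaw": 0, "fingers": 1}, {"offset": [0.25, -0.05, 0], "yaw": 0, "fingers": 1}, {"offset": [0.25, -0.05, 0], "yaw": 0, "fingers": 1}, {"offset": [0.25, -0.05, 0], "yaw": 0, "fingers": 1}, {"offset": [0.25, -0.05, 0], "yaw": 0, "fingers": 1}, {"offset": [0.25, -0.05, 0], "yaw": 0, "fingers": 1}, {"offset": [0.25, -0.05, 0], "yaw": 0, "fingers": 1}, {"offset": [0.25, -0.05, 0], "yaw": 0, "fingers": 1}, {"offset": [0.25, -0.05, 0], "yaw": 0, "fingers": 1}]'

```text
time: 6.2
tcp_pos: [0.9484, -0.0665, 0.2939]
tool_rot: [0.009, 0.983, 0.183, 0.004]
wrist_force: [0.1, -0.5, -0.9]
width: 0.999
finger_force: 0.0
```

step_arm --moves '[{"offset": [0.25, 0.09, 0], "yaw": 0, "fingers": 1}, {"offset": [0.25, 0.09, 0], "yaw": 0, "fingers": 1}, {"offset": [0.25, 0.09, 0], "yaw": 0, "fingers": 1}, {"offset": [0.25, 0.09, 0], "yaw": 0, "fingers": 1}, {"offset": [0.25, 0.09, 0], "yaw": 0, "fingers": 1}, {"offset": [0.25, 0.09, 0], "yaw": 0, "fingers": 1}, {"offset": [0.25, 0.09, 0], "yaw": 0, "fingers": 1}, {"offset": [0.25, 0.09, 0], "yaw": 0, "fingers": 1}, {"offset": [0.25, 0.09, 0], "yaw": 0, "fingers": 1}, {"offset": [0.25, 0.09, 0], "yaw": 0, "fingers": 1}]'

```text
time: 7.45
tcp_pos: [1.0701, -0.0301, 0.2774]
tool_rot: [0.043, 0.967, 0.186, 0.17]
wrist_force: [0.6, -0.1, -0.1]
width: 1.0
finger_force: 0.0
```

```bash
python3 - <<'E'
from h import *
s=state(); q=s["tool_rot"]; M=R.from_quat([*q[1:],q[0]]).as_matrix(); print(s["tcp_pos"],s["joint_pos"].round(3)); print(M.round(3))
E
```

```text
[ 1.07006085 -0.03013604  0.27738951] [-1.800e-02  1.284e+00 -7.000e-02  1.000e-03  9.700e-02  1.504e+00
 -1.206e+00]
[[ 0.873  0.345  0.346]
 [ 0.374 -0.927 -0.02 ]
 [ 0.313  0.147 -0.938]]
```

Pushing past the reach limit tilts the tool outward (now 20°). I'll test whether more tilt builds up and whether it holds on retreat.

step_arm --moves '[{"offset": [0.27, 0.11, 0.11], "yaw": 0, "fingers": 1}, {"offset": [0.27, 0.11, 0.11], "yaw": 0, "fingers": 1}, {"offset": [0.27, 0.11, 0.11], "yaw": 0, "fingers": 1}, {"offset": [0.27, 0.11, 0.11], "yaw": 0, "fingers": 1}, {"offset": [0.27, 0.11, 0.11], "yaw": 0, "fingers": 1}, {"offset": [-0.22, -0.08, -0.08], "yaw": 0, "fingers": 1}, {"offset": [-0.22, -0.08, -0.08], "yaw": 0, "fingers": 1}, {"offset": [-0.22, -0.08, -0.08], "yaw": 0, "fingers": 1}, {"offset": [-0.22, -0.08, -0.08], "yaw": 0, "fingers": 1}, {"offset": [-0.22, -0.08, -0.08], "yaw": 0, "fingers": 1}]'

```text
time: 8.7
tcp_pos: [0.9647, -0.0352, 0.2041]
tool_rot: [0.064, 0.944, 0.18, 0.267]
wrist_force: [-0.3, 0.1, 0.5]
width: 1.003
finger_force: 0.0
```

```bash
cat >> h.py <<'E'
def show():
    s=state(); q=s["tool_rot"]; M=R.from_quat([*q[1:],q[0]]).as_matrix(); print(round(s["time"],2),s["tcp_pos"].round(4),s["joint_pos"].round(3),round(s["width"],3),round(s["finger_force"],1)); print(M.round(3)); return M,s["tcp_pos"]
E
python3 -c "
from h import *
show()"
```

```text
8.7 [ 0.9647 -0.0352  0.2041] [-0.006  0.721 -0.02   1.236  0.081  0.631 -1.263] 1.003 0.0
[[ 0.792  0.306  0.528]
 [ 0.375 -0.927 -0.026]
 [ 0.481  0.218 -0.849]]
```

Tilt is kept on retreat. I'll fit the planar kinematics to plan where tilting in and out is possible.

```bash
cat > kin.py <<'E'
import numpy as np
from scipy.optimize import least_squares
D=[(.383,1.598,1.161,.6498,.2313),(1.284,.001,1.504,1.0705,.2774),(.721,1.236,.631,.9654,.2041)]
def fk(q,P):
    a,b,c=q[0],q[0]+q[1],sum(q)
    h,L1,L2,L3,o=P
    return np.array([L1*np.sin(a)+L2*np.sin(b)+L3*np.sin(c)+o*np.cos(c),h+L1*np.cos(a)+L2*np.cos(b)+L3*np.cos(c)-o*np.sin(c),c])
def res(P): return np.concatenate([fk(d[:3],P)[:2]-d[3:] for d in D]+[[.1*P[4]]])
P=least_squares(res,[.3,.42,.35,.25,0]).x
lo=[-.41,0.,.05];hi=[2.15,2.5,1.97]
def ik(r,z,tilt,w=.3,q0=(.4,1.5,1.1)):  # tilt: outward, rad
    f=lambda q:(fk(q,P)-[r,z,np.pi-tilt])*[1,1,w]
    s=least_squares(f,np.clip(q0,np.array(lo)+1e-3,np.array(hi)-1e-3),bounds=(lo,hi)); return s.x,f(s.x)
E
python3 - <<'E'
from kin import *
print("P",P.round(4),np.abs(res(P)).max())
for n,a in dict(scan45=(.66,-.0+.15,.785),scan32=(.67,.13,.56),pad45=(.57,.03,.785),pad40=(.57,.03,.7)).items():
    q,e=ik(*a); print(n,q.round(2),e.round(3))
for z in (.1,.15,.2,.3,.4):
    for t in (0,-.3,-.6,.3,.6):
        ok=[r for r in np.arange(.1,.7,.02) if np.abs(ik(r,z,t)[1]).max()<.004]
        print(z,t,"rmin",round(min(ok),2) if ok else None, ik(min(ok),z,t)[0].round(2) if ok else "")
E
```

```text
P [ 0.2978  0.4932  0.5056  0.3226 -0.0017] 0.0005967031927791577
scan45 [0.23 2.17 0.05] [0.003 0.011 0.026]
scan32 [0.31 2.07 0.2 ] [0. 0. 0.]
pad45 [0.3  2.27 0.05] [0.011 0.036 0.078]
pad40 [0.32 2.27 0.05] [0.009 0.026 0.058]
0.1 0 rmin 0.3 [-0.1   2.48  0.76]
0.1 -0.3 rmin 0.2 [-0.08  2.5   1.02]
0.1 -0.6 rmin 0.14 [0.09 2.47 1.18]
0.1 0.3 rmin 0.4 [-0.06  2.48  0.41]
0.1 0.6 rmin 0.62 [0.28 2.22 0.05]
0.15 0 rmin 0.26 [-0.31  2.5   0.96]
0.15 -0.3 rmin 0.18 [-0.25  2.49  1.19]
0.15 -0.6 rmin 0.12 [-0.08  2.48  1.34]
0.15 0.3 rmin 0.36 [-0.26  2.5   0.61]
0.15 0.6 rmin 0.48 [-0.09  2.49  0.14]
0.2 0 rmin 0.26 [-0.4   2.44  1.1 ]
0.2 -0.3 rmin 0.16 [-0.39  2.47  1.37]
0.2 -0.6 rmin 0.1 [-0.24  2.47  1.51]
0.2 0.3 rmin 0.34 [-0.41  2.48  0.78]
0.2 0.6 rmin 0.46 [-0.25  2.48  0.31]
0.3 0 rmin 0.3 [-0.4   2.23  1.31]
0.3 -0.3 rmin 0.2 [-0.4   2.26  1.58]
0.3 -0.6 rmin 0.1 [-0.39  2.34  1.79]
0.3 0.3 rmin 0.38 [-0.41  2.27  0.99]
0.3 0.6 rmin 0.46 [-0.4   2.35  0.59]
0.4 0 rmin 0.32 [-0.39  2.02  1.51]
0.4 -0.3 rmin 0.22 [-0.4   2.05  1.78]
0.4 -0.6 rmin 0.16 [-0.32  2.09  1.97]
0.4 0.3 rmin 0.4 [-0.41  2.06  1.19]
0.4 0.6 rmin 0.48 [-0.41  2.15  0.81]
```

The model fits to under 1 mm. Pulling inward at the near limit takes tilt off and pushing outward at the far limit adds it. Next I go to the near limit to straighten the tool.

step_arm --moves '[{"offset": [-0.175, -0.07, -0.173], "yaw": 0, "fingers": 1}, {"offset": [-0.175, -0.07, -0.173], "yaw": 0, "fingers": 1}, {"offset": [-0.175, -0.07, -0.173], "yaw": 0, "fingers": 1}, {"offset": [-0.175, -0.07, -0.173], "yaw": 0, "fingers": 1}, {"offset": [-0.175, -0.07, -0.173], "yaw": 0, "fingers": 1}, {"offset": [-0.175, -0.07, -0.173], "yaw": 0, "fingers": 1}, {"offset": [-0.175, -0.07, -0.173], "yaw": 0, "fingers": 1}, {"offset": [-0.175, -0.07, -0.173], "yaw": 0, "fingers": 1}, {"offset": [-0.175, -0.07, -0.173], "yaw": 0, "fingers": 1}, {"offset": [-0.175, -0.07, -0.173], "yaw": 0, "fingers": 1}]'

```text
time: 9.95
tcp_pos: [0.4625, -0.0278, 0.3001]
tool_rot: [0.064, 0.944, 0.18, 0.267]
wrist_force: [-0.1, 0.5, 0.4]
width: 1.0
finger_force: 0.0
```

step_arm --moves '[{"offset": [-0.16, -0.06, -0.08], "yaw": 0, "fingers": 1}, {"offset": [-0.16, -0.06, -0.08], "yaw": 0, "fingers": 1}, {"offset": [-0.16, -0.06, -0.08], "yaw": 0, "fingers": 1}, {"offset": [-0.16, -0.06, -0.08], "yaw": 0, "fingers": 1}, {"offset": [-0.16, -0.06, -0.04], "yaw": 0, "fingers": 1}, {"offset": [-0.16, -0.06, -0.04], "yaw": 0, "fingers": 1}, {"offset": [-0.16, -0.06, -0.04], "yaw": 0, "fingers": 1}, {"offset": [0, 0, 0], "yaw": 0, "fingers": 1}, {"offset": [0, 0, 0], "yaw": 0, "fingers": 1}, {"offset": [0, 0, 0], "yaw": 0, "fingers": 1}]'

```text
time: 11.2
tcp_pos: [0.3745, -0.0319, 0.1994]
tool_rot: [0.049, 0.96, 0.184, 0.206]
wrist_force: [-0.4, -0.3, -0.7]
width: 1.0
finger_force: 0.0
```

```bash
python3 -c "
from h import *
show()"
```

```text
11.2 [ 0.3745 -0.0319  0.1994] [ 0.43  -0.411 -0.393  2.5   -0.264  0.609 -0.974] 1.0 0.0
[[ 0.847  0.333  0.414]
 [ 0.373 -0.928 -0.018]
 [ 0.378  0.17  -0.91 ]]
```

step_arm --moves '[{"offset": [-0.16, -0.06, -0.11], "yaw": 0, "fingers": 1}, {"offset": [-0.16, -0.06, -0.11], "yaw": 0, "fingers": 1}, {"offset": [-0.16, -0.06, -0.11], "yaw": 0, "fingers": 1}, {"offset": [-0.16, -0.06, -0.11], "yaw": 0, "fingers": 1}, {"offset": [-0.18, -0.07, -0.07], "yaw": 0, "fingers": 1}, {"offset": [-0.18, -0.07, -0.07], "yaw": 0, "fingers": 1}, {"offset": [-0.18, -0.07, -0.07], "yaw": 0, "fingers": 1}, {"offset": [-0.18, -0.07, -0.05], "yaw": 0, "fingers": 1}, {"offset": [-0.18, -0.07, -0.05], "yaw": 0, "fingers": 1}, {"offset": [-0.18, -0.07, -0.05], "yaw": 0, "fingers": 1}]'

```text
time: 12.45
tcp_pos: [0.254, -0.1278, 0.1798]
tool_rot: [-0.012, 0.977, 0.19, 0.101]
wrist_force: [0.3, 0.3, -0.1]
width: 1.002
finger_force: 0.0
```

```bash
python3 -c "
from h import *
show()"
```

```text
12.45 [ 0.254  -0.1278  0.1798] [ 0.872 -0.41  -0.308  2.5   -0.351  0.933 -0.411] 1.002 0.0
[[ 0.908  0.373  0.193]
 [ 0.368 -0.928  0.062]
 [ 0.202  0.015 -0.979]]
```

step_arm --moves '[{"offset": [0.2, -0.24, 0.015], "yaw": 0, "fingers": 1}, {"offset": [0.2, -0.24, 0.015], "yaw": 0, "fingers": 1}, {"offset": [0.2, -0.24, 0.015], "yaw": 0, "fingers": 1}, {"offset": [0.2, -0.24, 0.015], "yaw": 0, "fingers": 1}, {"offset": [-0.23, -0.015, -0.05], "yaw": 0, "fingers": 1}, {"offset": [-0.23, -0.015, -0.05], "yaw": 0, "fingers": 1}, {"offset": [-0.23, -0.015, -0.05], "yaw": 0, "fingers": 1}, {"offset": [-0.23, -0.015, -0.05], "yaw": 0, "fingers": 1}, {"offset": [-0.23, -0.015, -0.05], "yaw": 0, "fingers": 1}, {"offset": [-0.23, -0.015, -0.05], "yaw": 0, "fingers": 1}]'

```text
time: 13.7
tcp_pos: [0.2364, -0.0005, 0.1775]
tool_rot: [-0.042, 0.982, 0.185, -0.002]
wrist_force: [-0.0, -0.3, -1.0]
width: 0.999
finger_force: 0.0
```

```bash
python3 -c "
from h import *
show()"
```

```text
13.7 [ 0.2364 -0.0005  0.1775] [ 0.105 -0.41  -0.131  2.5   -0.153  1.071 -1.138] 0.999 0.0
[[ 0.931  0.363 -0.019]
 [ 0.364 -0.928  0.082]
 [ 0.013 -0.083 -0.996]]
```

```bash
python3 - <<'E'
from h import *
p=get_image("top"); s=get_image("side")
for n,q,f in (("top",p,"pics/top0.png"),("side",s,"pics/side0.png")):
    im=cv2.imread(f); hsv=cv2.cvtColor(im,cv2.COLOR_BGR2HSV)
    m=cv2.inRange(hsv,(18,120,80),(35,255,255)); 
    if n=="top": m[:, :120]=0; m[:,210:]=0; m[:250]=0
    else: m[:,:225]=0; m[:,310:]=0; m[:320]=0
    N,l,st,c=cv2.connectedComponentsWithStats(m)
    for i in range(1,N):
        if st[i,4]>15:
            print(n,st[i].tolist(),c[i].round(1), at(q,*c[i],.044).round(4), at(q,*c[i],.04).round(4))
            if st[i,4]>150:
                b=cv2.boxPoints(cv2.minAreaRect(np.argwhere(l==i)[:,::-1].astype(np.float32)))
                print([at(q,*x,.044)[:2].round(3).tolist() for x in b])
    # overlay check
    def frame(o,a): 
        c,s_=np.cos(a),np.sin(a); return lambda P:np.array([o[0]+c*P[0]-s_*P[1],o[1]+s_*P[0]+c*P[1],P[2]+.008])
E
python3 - <<'E'
from h import *
im=cv2.imread("pics/top0.png")[245:350,125:215]; sd=cv2.imread("pics/side0.png")[315:405,220:320]
f=lambda a:cv2.resize(np.clip(a.astype(float)**.6*9,0,255).astype(np.uint8),(390,450),interpolation=cv2.INTER_CUBIC)
cv2.imwrite("pics/crop2.png",np.hstack([f(im),f(sd)]))
E
```

```text
top [180, 268, 15, 10, 45] [186.6 272.9] [0.4795 0.3382 0.044 ] [0.48   0.3394 0.04  ]
top [143, 300, 33, 30, 561] [158.6 314.9] [0.3786 0.3998 0.044 ] [0.3787 0.4012 0.04  ]
[[0.372, 0.441], [0.419, 0.415], [0.385, 0.359], [0.339, 0.385]]
side [252, 323, 15, 16, 50] [257.2 328.1] [0.4742 0.3546 0.044 ] [0.4773 0.3514 0.04  ]
side [261, 350, 34, 34, 655] [276.1 364.1] [0.3721 0.4155 0.044 ] [0.3748 0.4126 0.04  ]
[[0.415, 0.422], [0.382, 0.364], [0.32, 0.414], [0.353, 0.469]]
```

View pics/crop2.png

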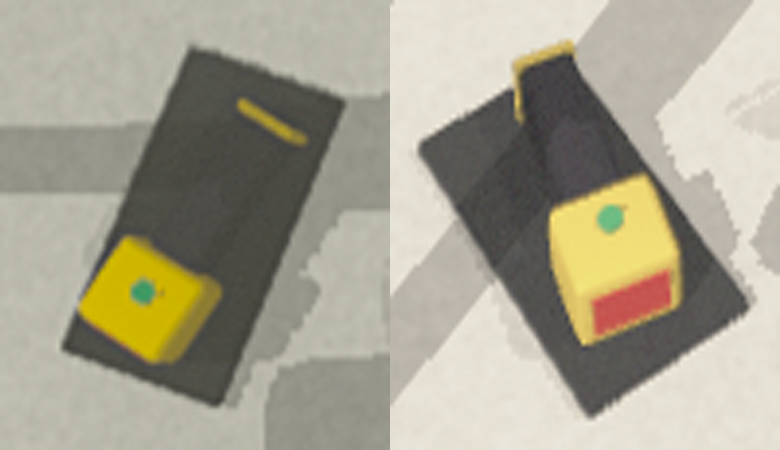

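The scanner's red window end is at (158,315) in the top view, with the handle end strip at (187,272); it is the only scanner, so the choice holds. The arm now goes above its handle.

step_arm --moves '[{"offset": [0.196, -0.171, 0.034], "yaw": 0, "fingers": 1}, {"offset": [0.196, -0.171, 0.034], "yaw": 0, "fingers": 1}, {"offset": [0.196, -0.171, 0.034], "yaw": 0, "fingers": 1}, {"offset": [0.196, -0.171, 0.034], "yaw": 0, "fingers": 1}, {"offset": [0.196, -0.171, 0.034], "yaw": 0, "fingers": 1}, {"offset": [0.196, -0.171, 0.034], "yaw": 0, "fingers": 1}, {"offset": [0.196, -0.171, 0.034], "yaw": 0, "fingers": 1}, {"offset": [0.196, -0.171, 0.034], "yaw": 0, "fingers": 1}, {"offset": [0, 0, 0], "yaw": -0.058, "fingers": 1}, {"offset": [0, 0, 0], "yaw": -0.058, "fingers": 1}]'

```text
time: 15.05
tcp_pos: [0.4289, 0.3736, 0.1492]
tool_rot: [-0.041, 0.931, 0.363, 0.007]
wrist_force: [-0.9, 0.7, 0.1]
width: 0.999
finger_force: 0.0
```

step_arm --moves '[{"offset": [0, 0, 0.02], "yaw": -0.0585, "fingers": 1}, {"offset": [0, 0, 0.02], "yaw": -0.0585, "fingers": 1}, {"offset": [0, 0, 0.02], "yaw": -0.0585, "fingers": 1}, {"offset": [0, 0, 0.02], "yaw": -0.0585, "fingers": 1}, {"offset": [0, 0, 0.02], "yaw": -0.0585, "fingers": 1}, {"offset": [0, 0, 0.02], "yaw": -0.0585, "fingers": 1}, {"offset": [0, 0, 0.02], "yaw": -0.0585, "fingers": 1}, {"offset": [0, 0, 0.02], "yaw": -0.0585, "fingers": 1}, {"offset": [0, 0, 0.02], "yaw": -0.0585, "fingers": 1}, {"offset": [0, 0, 0.02], "yaw": -0.0585, "fingers": 1}]'

```text
time: 16.3
tcp_pos: [0.4286, 0.3756, 0.1095]
tool_rot: [-0.019, 0.277, 0.96, 0.037]
wrist_force: [-1.1, -0.7, -1.0]
width: 1.0
finger_force: 0.0
```

```bash
python3 - <<'E'
from h import *
M,t=show()
print("yaw y az",np.degrees(np.arctan2(M[1,1],M[0,1])))
g=np.array([.429,.371,.033]); d=M.T@(g+.019*M[:,2]-t); print("d tool frac",(d/.2).round(3))
E
```

```text
16.3 [0.4286 0.3756 0.1095] [ 0.036  0.555 -0.97   1.887  0.488  0.923 -0.136] 1.0 0.0
[[-0.845  0.534 -0.017]
 [ 0.531  0.843  0.081]
 [ 0.058  0.06  -0.997]]
yaw y az 57.65923582357174
d tool frac [-0.036 -0.041  0.474]
```

step_arm --moves '[{"offset": [-0.01, -0.01, 0.09], "yaw": 0, "fingers": 1}, {"offset": [-0.01, -0.01, 0.09], "yaw": 0, "fingers": 1}, {"offset": [-0.01, -0.01, 0.09], "yaw": 0, "fingers": 1}, {"offset": [-0.006, -0.01, 0.09], "yaw": 0, "fingers": 1}, {"offset": [0, 0, 0.07], "yaw": 0, "fingers": 1}, {"offset": [0, 0, 0.04], "yaw": 0, "fingers": 1}, {"offset": [0, 0, 0], "yaw": 0, "fingers": 0}, {"offset": [0, 0, 0], "yaw": 0, "fingers": 0}, {"offset": [0, 0, 0], "yaw": 0, "fingers": 0}, {"offset": [0, 0, 0], "yaw": 0, "fingers": 0}]' --force 80

```text
time: 17.55
tcp_pos: [0.4296, 0.3735, 0.017]
tool_rot: [-0.019, 0.28, 0.959, 0.038]
wrist_force: [-0.4, -0.7, 5.5]
width: 0.383
finger_force: 79.8
```

step_arm --moves '[{"offset": [0, 0, -0.15], "yaw": 0, "fingers": 0}, {"offset": [0, 0, -0.25], "yaw": 0, "fingers": 0}, {"offset": [0, 0, -0.28], "yaw": 0, "fingers": 0}, {"offset": [-0.21, -0.07, -0.13], "yaw": 0, "fingers": 0}, {"offset": [-0.21, -0.07, -0.13], "yaw": 0, "fingers": 0}, {"offset": [-0.21, -0.07, -0.11], "yaw": 0, "fingers": 0}, {"offset": [-0.21, -0.07, -0.11], "yaw": 0, "fingers": 0}, {"offset": [-0.21, -0.07, -0.11], "yaw": 0, "fingers": 0}, {"offset": [-0.21, -0.07, -0.11], "yaw": 0, "fingers": 0}, {"offset": [-0.21, -0.07, -0.11], "yaw": 0, "fingers": 0}]'

```text
time: 18.8
tcp_pos: [0.6288, 0.1065, 0.2893]
tool_rot: [-0.02, 0.28, 0.959, 0.036]
wrist_force: [0.2, 0.0, -1.6]
width: 0.384
finger_force: 79.6
```

step_arm --moves '[{"offset": [0, 0, 0], "yaw": -0.0477, "fingers": 0}, {"offset": [0, 0, 0], "yaw": -0.0477, "fingers": 0}, {"offset": [0, 0, 0], "yaw": -0.0477, "fingers": 0}, {"offset": [-0.247, -0.137, -0.017], "yaw": 0, "fingers": 0}, {"offset": [-0.247, -0.137, -0.017], "yaw": 0, "fingers": 0}, {"offset": [-0.247, -0.137, -0.017], "yaw": 0, "fingers": 0}, {"offset": [-0.247, -0.137, -0.017], "yaw": 0, "fingers": 0}, {"offset": [-0.247, -0.137, -0.017], "yaw": 0, "fingers": 0}, {"offset": [-0.247, -0.137, -0.017], "yaw": 0, "fingers": 0}, {"offset": [-0.247, -0.137, -0.017], "yaw": 0, "fingers": 0}]'

```text
time: 20.05
tcp_pos: [0.9332, -0.1066, 0.2969]
tool_rot: [0.003, 0.052, 0.998, 0.035]
wrist_force: [2.3, 2.5, 1.9]
width: 0.384
finger_force: 79.5
```

```bash
python3 - <<'E'
from h import *
M,t=show()
print("yaw y az",np.degrees(np.arctan2(M[1,1],M[0,1])))
p=get_image("top"); cv2.imwrite("pics/t3.png",p["frame"][:,:,::-1])
E
```

```text
20.05 [ 0.9332 -0.1066  0.2969] [ 0.192  1.169 -0.97   0.2    0.839  1.846  1.467] 0.384 79.5
[[-0.995  0.103  0.009]
 [ 0.104  0.992  0.07 ]
 [-0.002  0.071 -0.997]]
yaw y az 84.06385761999839
```

step_arm --moves '[{"offset": [-0.27, -0.02, 0.02], "yaw": 0, "fingers": 0}, {"offset": [-0.27, -0.02, 0.02], "yaw": 0, "fingers": 0}, {"offset": [-0.27, -0.02, 0.02], "yaw": 0, "fingers": 0}, {"offset": [-0.27, -0.02, 0.02], "yaw": 0, "fingers": 0}, {"offset": [-0.27, -0.02, 0.02], "yaw": 0, "fingers": 0}, {"offset": [-0.27, -0.02, 0.05], "yaw": 0, "fingers": 0}, {"offset": [-0.27, -0.02, 0.05], "yaw": 0, "fingers": 0}, {"offset": [-0.27, -0.02, 0.05], "yaw": 0, "fingers": 0}, {"offset": [-0.27, -0.02, 0.05], "yaw": 0, "fingers": 0}, {"offset": [-0.27, -0.02, 0.05], "yaw": 0, "fingers": 0}]'

```text
time: 21.35
tcp_pos: [1.077, -0.1398, 0.2024]
tool_rot: [0.173, 0.056, 0.983, 0.024]
wrist_force: [0.2, 0.1, -1.7]
width: 0.382
finger_force: 80.3
```

```bash
python3 - <<'E'
from h import *
M,t=show()
E
```

```text
21.35 [ 1.077  -0.1398  0.2024] [ 0.111  1.357 -0.144  0.006  0.077  1.433  1.565] 0.382 80.3
[[-0.934  0.102  0.343]
 [ 0.119  0.993  0.028]
 [-0.338  0.067 -0.939]]
```

step_arm --moves '[{"offset": [-0.29, 0, 0.03], "yaw": 0, "fingers": 0}, {"offset": [-0.29, 0, 0.03], "yaw": 0, "fingers": 0}, {"offset": [-0.29, 0, 0.03], "yaw": 0, "fingers": 0}, {"offset": [-0.29, 0, 0.03], "yaw": 0, "fingers": 0}, {"offset": [-0.29, 0, 0.03], "yaw": 0, "fingers": 0}, {"offset": [-0.29, 0, 0.03], "yaw": 0, "fingers": 0}, {"offset": [-0.29, 0, 0.03], "yaw": 0, "fingers": 0}, {"offset": [-0.29, 0, 0.03], "yaw": 0, "fingers": 0}, {"offset": [0, 0, 0], "yaw": 0, "fingers": 0}, {"offset": [0, 0, 0], "yaw": 0, "fingers": 0}]'

```text
time: 22.6
tcp_pos: [1.1525, -0.1429, 0.2974]
tool_rot: [0.32, 0.059, 0.945, 0.011]
wrist_force: [0.6, -0.2, -1.0]
width: 0.382
finger_force: 80.4
```

```bash
python3 - <<'E'
from h import *
M,t=show()
s=get_image("side"); cv2.imwrite("pics/s4.png",s["frame"][:,:,::-1])
p=get_image("top")
for n in ("label","box"):
    for d in spot_point(p,n)[:2]: print(n,d["score"],at(p,*pix(d),.037 if n=="label" else 0).round(4))
# scanner in hand, tool frame: head yellow in side/top
for n in ("scanner_window","scanner","scanner_grip"):
    a=[pix(d) for d in spot_point(p,n)[:1]]; b=[pix(d) for d in spot_point(s,n)[:1]]
    if a and b:
        o1,d1=ray(p,*a[0]);o2,d2=ray(s,*b[0])
        k=np.linalg.lstsq(np.c_[d1,-d2],o2-o1,rcond=None)[0]; X1=o1+k[0]*d1;X2=o2+k[1]*d2
        print(n,((X1+X2)/2).round(3),np.linalg.norm(X1-X2).round(3))
E
```

```text
22.6 [ 1.1525 -0.1429  0.2974] [ 1.000e-01  1.313e+00  4.000e-03  1.000e-03 -5.100e-02  1.177e+00
  1.549e+00] 0.382 80.4
[[-0.788  0.105  0.607]
 [ 0.119  0.993 -0.017]
 [-0.604  0.059 -0.794]]
label 0.69 [0.5064 0.1932 0.037 ]
label 0.55 [ 0.4972 -0.3711  0.037 ]
box 0.66 [ 0.4507 -0.3781  0.    ]
box 0.63 [ 0.462  -0.0247  0.    ]
scanner_grip [0.486 0.097 0.565] 0.518
```

View pics/s4.png

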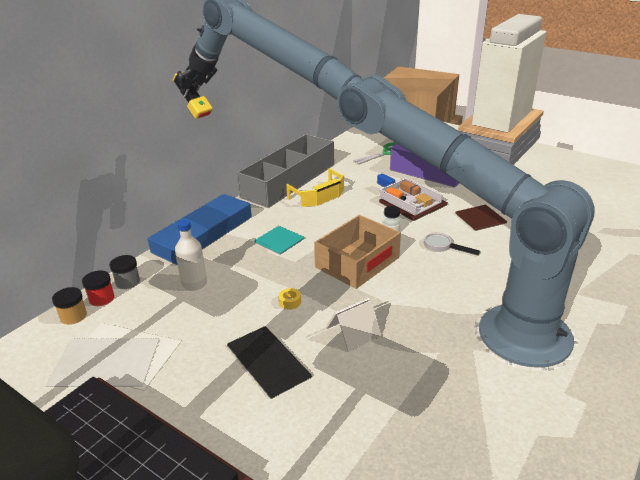

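The scanner is held head-down at 37° at the far end of the table. Its pad at (268,360) in the side view is empty, and nothing else has moved. Next it goes to the label.

step_arm --moves '[{"offset": [0.223, 0.0145, -0.07], "yaw": 0, "fingers": 0}, {"offset": [0.223, 0.0145, -0.07], "yaw": 0, "fingers": 0}, {"offset": [0.223, 0.0145, -0.07], "yaw": 0, "fingers": 0}, {"offset": [0.223, 0.0145, -0.07], "yaw": 0, "fingers": 0}, {"offset": [0.223, 0.0145, -0.07], "yaw": 0, "fingers": 0}, {"offset": [0.223, 0.0145, -0.07], "yaw": 0, "fingers": 0}, {"offset": [0.223, 0.0145, -0.07], "yaw": 0, "fingers": 0}, {"offset": [0.223, 0.0145, -0.07], "yaw": 0, "fingers": 0}, {"offset": [0.223, 0.0145, -0.07], "yaw": 0, "fingers": 0}, {"offset": [0, 0, 0], "yaw": 0, "fingers": 0}]'

```text
time: 24.35
tcp_pos: [0.807, -0.0752, 0.1669]
tool_rot: [0.314, 0.061, 0.947, 0.011]
wrist_force: [0.2, 0.7, -1.9]
width: 0.384
finger_force: 80.4
```

```bash
cat > sc.py <<'E'
from h import *
def scan():
    M,t=show(); a=np.radians(-6.6); n=np.array([.7071*np.cos(a),.7071*np.sin(a),.7071]); L=np.array([.558,-.035,.037])
    W=t+.083*M[:,0]-.009*M[:,2]; y=np.array([-np.sin(a),np.cos(a),0]); x=np.cross(y,n)
    print("win in label",[round(float((W-L)@v)*1e3) for v in (x,y,n)],"ang",np.arccos(-M[:,0]@n).round(3))
    print("move frac",(M.T@(L+.06*n-W)/.2).round(3))
E
python3 -c "
from sc import *
scan()"
```

```text
24.35 [ 0.807  -0.0752  0.1669] [ 0.067  0.463 -0.025  1.775 -0.004  0.265  1.494] 0.384 80.4
[[-0.796  0.108  0.596]
 [ 0.122  0.992 -0.016]
 [-0.593  0.06  -0.803]]
win in label [65, -9, 189] ang 0.153
move frac [ 0.689  0.038 -0.224]
```

step_arm --moves '[{"offset": [0.13, 0.007, -0.042], "yaw": 0, "fingers": 0}, {"offset": [0.13, 0.007, -0.042], "yaw": 0, "fingers": 0}, {"offset": [0.13, 0.007, -0.042], "yaw": 0, "fingers": 0}, {"offset": [0.13, 0.007, -0.042], "yaw": 0, "fingers": 0}, {"offset": [0.11, 0.006, -0.035], "yaw": 0, "fingers": 0}, {"offset": [0.06, 0.004, -0.02], "yaw": 0, "fingers": 0}, {"offset": [0, 0, 0], "yaw": 0, "fingers": 0}, {"offset": [0, 0, 0], "yaw": 0, "fingers": 0}, {"offset": [0, 0, 0], "yaw": 0, "fingers": 0}, {"offset": [0, 0, 0], "yaw": 0, "fingers": 0}]'

```text
time: 25.6
tcp_pos: [0.6811, -0.0516, 0.1266]
tool_rot: [0.321, 0.061, 0.945, 0.011]
wrist_force: [0.2, 1.0, -1.9]
width: 0.379
finger_force: 80.3
```

```bash
python3 - <<'E'
from sc import *
scan()
p=get_image("top"); s=get_image("side")
f=lambda a:cv2.resize(a[:,:,::-1],(390,390),interpolation=cv2.INTER_CUBIC)
cv2.imwrite("pics/scan.png",np.hstack([f(p["frame"][180:310,270:400]),f(s["frame"][170:300,270:400])]))
for n in ("label",):
    for d in spot_point(p,n)[:2]: print(n,d["score"],at(p,*pix(d),.037).round(4))
E
```

```text
25.6 [ 0.6811 -0.0516  0.1266] [-0.026  0.318  0.04   2.113  0.024  0.056  1.425] 0.379 80.3
[[-0.786  0.108  0.608]
 [ 0.123  0.992 -0.018]
 [-0.606  0.06  -0.793]]
win in label [4, 0, 70] ang 0.138
move frac [ 0.053 -0.    -0.015]
label 0.15 [ 0.4821 -0.3677  0.037 ]
```

View pics/scan.png

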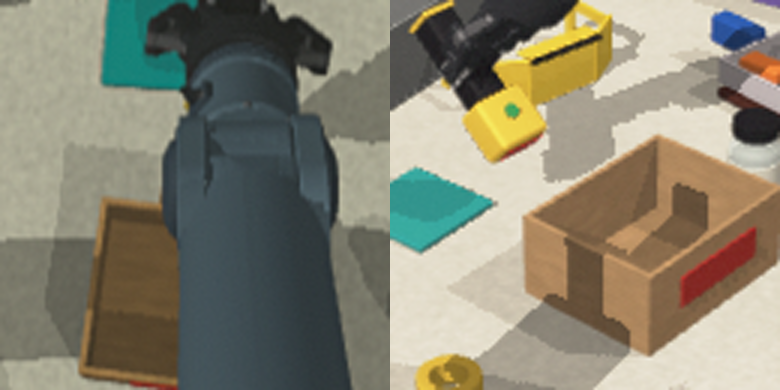

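step_arm --moves '[{"offset": [0.025, 0, -0.008], "yaw": 0, "fingers": 0}, {"offset": [0, 0, 0], "yaw": 0, "fingers": 0}, {"offset": [0, 0, 0], "yaw": 0, "fingers": 0}, {"offset": [0, 0, 0], "yaw": 0, "fingers": 0}, {"offset": [0, 0, 0], "yaw": 0, "fingers": 0}, {"offset": [0, 0, 0], "yaw": 0, "fingers": 0}, {"offset": [0, 0, 0], "yaw": 0, "fingers": 0}, {"offset": [0, 0, 0], "yaw": 0, "fingers": 0}, {"offset": [0, 0, 0], "yaw": 0, "fingers": 0}, {"offset": [0, 0, 0], "yaw": 0, "fingers": 0}]'

```text
time: 27.0
tcp_pos: [0.6757, -0.0508, 0.1254]
tool_rot: [0.32, 0.061, 0.945, 0.011]
wrist_force: [0.4, 0.7, -1.7]
width: 0.383
finger_force: 80.3
```

```bash
python3 - <<'E'
from sc import *
scan()
s=get_image("side"); M,t=show()
X,Z=M[:,0],M[:,2]
im=s["frame"][:,:,::-1].copy()
hsv=cv2.cvtColor(im,cv2.COLOR_BGR2HSV); m=cv2.inRange(hsv,(18,120,80),(35,255,255)); m[:195]=0;m[230:]=0;m[:,:285]=0;m[:,325:]=0
print("yellow centroid",np.argwhere(m)[:,::-1].mean(0), "pred head centre",proj(s,t+.057*X-.009*Z),"dot(top)",proj(s,t+.057*X-.027*Z),"window",proj(s,t+.083*X-.009*Z))
g=cv2.inRange(hsv,(60,90,60),(85,255,255));g[:195]=0;g[225:]=0;g[:,:290]=0;g[:,325:]=0; print("green dot",np.argwhere(g)[:,::-1].mean(0))
r=cv2.inRange(hsv,(0,150,60),(8,255,255));r[:205]=0;r[235:]=0;r[:,:285]=0;r[:,325:]=0; print("red",np.argwhere(r)[:,::-1].mean(0))
E
```

```text
27.0 [ 0.6757 -0.0508  0.1254] [-0.024  0.312  0.035  2.124  0.059  0.055  1.39 ] 0.383 80.3
[[-0.788  0.108  0.606]
 [ 0.123  0.992 -0.018]
 [-0.603  0.06  -0.795]]
win in label [1, 0, 66] ang 0.141
move frac [ 0.028 -0.001 -0.002]
27.05 [ 0.6757 -0.0508  0.1254] [-0.024  0.312  0.035  2.124  0.059  0.055  1.39 ] 0.382 80.3
[[-0.788  0.108  0.606]
 [ 0.123  0.992 -0.018]
 [-0.603  0.06  -0.795]]
yellow centroid [310.17095588 208.20220588] pred head centre [308.83556894 209.77153261] dot(top) [311.86805016 206.32607473] window [314.43651043 217.3940793 ]
green dot [311.66666667 207.11111111]
red [314.77777778 219.44444444]
```

Prediction and picture agree to 2 px, and the scan was held for over 1.5 s. Next I lift away and straighten the tool at the near limit.

step_arm --moves '[{"offset": [-0.151, 0.015, -0.2], "yaw": 0, "fingers": 0}, {"offset": [-0.151, 0.015, -0.2], "yaw": 0, "fingers": 0}, {"offset": [-0.151, 0.015, -0.2], "yaw": 0, "fingers": 0}, {"offset": [0.163, -0.01, -0.156], "yaw": 0, "fingers": 0}, {"offset": [0.163, -0.01, -0.156], "yaw": 0, "fingers": 0}, {"offset": [0.163, -0.01, -0.156], "yaw": 0, "fingers": 0}, {"offset": [0.163, -0.01, -0.156], "yaw": 0, "fingers": 0}, {"offset": [0.163, -0.01, -0.156], "yaw": 0, "fingers": 0}, {"offset": [0.2, -0.02, -0.12], "yaw": 0, "fingers": 0}, {"offset": [0.2, -0.02, -0.12], "yaw": 0, "fingers": 0}]'

```text
time: 28.3
tcp_pos: [0.4342, -0.0296, 0.2391]
tool_rot: [0.302, 0.061, 0.951, 0.015]
wrist_force: [-0.3, 1.0, -3.0]
width: 0.383
finger_force: 80.4
```

step_arm --moves '[{"offset": [0.18, 0.02, -0.12], "yaw": 0, "fingers": 0}, {"offset": [0.18, 0.02, -0.12], "yaw": 0, "fingers": 0}, {"offset": [0.18, 0.02, -0.12], "yaw": 0, "fingers": 0}, {"offset": [0.18, 0.02, -0.12], "yaw": 0, "fingers": 0}, {"offset": [0.18, 0.02, -0.12], "yaw": 0, "fingers": 0}, {"offset": [0.18, 0.02, -0.12], "yaw": 0, "fingers": 0}, {"offset": [0.18, 0.02, -0.11], "yaw": 0, "fingers": 0}, {"offset": [0.18, 0.02, -0.11], "yaw": 0, "fingers": 0}, {"offset": [0.18, 0.02, -0.11], "yaw": 0, "fingers": 0}, {"offset": [0.18, 0.02, -0.11], "yaw": 0, "fingers": 0}]'

```text
time: 29.55
tcp_pos: [0.3434, 0.0713, 0.1974]
tool_rot: [0.18, 0.072, 0.981, -0.004]
wrist_force: [1.0, -0.5, -2.4]
width: 0.381
finger_force: 80.4
```

```bash
python3 -c "
from h import *
show()"
```

```text
29.55 [0.3434 0.0713 0.1974] [-0.35  -0.411 -0.131  2.5    0.207  0.754  0.816] 0.381 80.4
[[-0.925  0.142  0.353]
 [ 0.139  0.99  -0.034]
 [-0.354  0.018 -0.935]]
```

step_arm --moves '[{"offset": [0.22, -0.06, -0.09], "yaw": 0, "fingers": 0}, {"offset": [0.22, -0.06, -0.09], "yaw": 0, "fingers": 0}, {"offset": [0.22, -0.06, -0.08], "yaw": 0, "fingers": 0}, {"offset": [0.22, -0.06, -0.08], "yaw": 0, "fingers": 0}, {"offset": [0.22, -0.06, -0.07], "yaw": 0, "fingers": 0}, {"offset": [0.22, -0.06, -0.07], "yaw": 0, "fingers": 0}, {"offset": [0.22, -0.06, -0.06], "yaw": 0, "fingers": 0}, {"offset": [0.22, -0.06, -0.05], "yaw": 0, "fingers": 0}, {"offset": [0.22, -0.06, -0.04], "yaw": 0, "fingers": 0}, {"offset": [0.22, -0.06, -0.04], "yaw": 0, "fingers": 0}]'

```text
time: 30.8
tcp_pos: [0.0419, 0.1785, 0.1847]
tool_rot: [0.088, 0.086, 0.988, -0.092]
wrist_force: [0.7, 0.6, -2.0]
width: 0.38
finger_force: 80.4
```

```bash
python3 - <<'E'
from h import *
M,t=show(); p=get_image("top")
print("pad",at(p,172.2,297.5,.008).round(4))
o=np.array([.424,.386,.008])  # scanner origin target
E
```

```text
30.8 [0.0419 0.1785 0.1847] [-1.418 -0.411 -0.288  2.499  0.025  1.253 -0.285] 0.38 80.4
[[-0.97   0.187  0.158]
 [ 0.155  0.968 -0.196]
 [-0.189 -0.166 -0.968]]
pad [0.4228 0.3819 0.008 ]
```

step_arm --moves '[{"offset": [-0.215, 0.171, 0.013], "yaw": 0, "fingers": 0}, {"offset": [-0.215, 0.171, 0.013], "yaw": 0, "fingers": 0}, {"offset": [-0.215, 0.171, 0.013], "yaw": 0, "fingers": 0}, {"offset": [-0.215, 0.171, 0.013], "yaw": 0, "fingers": 0}, {"offset": [-0.215, 0.171, 0.013], "yaw": 0, "fingers": 0}, {"offset": [-0.215, 0.171, 0.013], "yaw": 0, "fingers": 0}, {"offset": [-0.215, 0.171, 0.013], "yaw": 0, "fingers": 0}, {"offset": [-0.215, 0.171, 0.013], "yaw": 0, "fingers": 0}, {"offset": [0, 0, 0.1], "yaw": 0.04, "fingers": 0}, {"offset": [0, 0, 0.1], "yaw": 0.04, "fingers": 0}]'

```text
time: 32.1
tcp_pos: [0.4391, 0.3775, 0.1438]
tool_rot: [0.1, 0.211, 0.969, -0.081]
wrist_force: [-0.2, -0.3, -1.0]
width: 0.381
finger_force: 80.5
```

```bash
python3 - <<'E'
from h import *
M,t=show()
M0=np.array([[-.845,.534,-.017],[.531,.843,.081],[.058,.06,-.997]]) # tool at grasp
S0=np.array([[np.cos(-.567),-np.sin(-.567),0],[np.sin(-.567),np.cos(-.567),0],[0,0,1]])
for nm,S in (("rigid",M@M0.T@S0),("toolaligned",M@np.diag([-1,1,-1]))):
    g=t-.019*M[:,2]; o=g-S@np.array([.008,0,.028])
    c=np.array([[x,y,0] for x,w in((-75,29),(-23,29),(75,17)) for y in(-w,w)])/1e3
    C=o+c@S.T
    print(nm,"up",S[:,2].round(3),"xaz",np.degrees(np.arctan2(S[1,0],S[0,0])).round(1),"o",o.round(4),"low",C[:,2].round(3))
    print(" frac",(M.T@(np.array([.425,.381,0])-[o[0],o[1],C[:,2].min()-.010])/.2).round(3))
s=get_image("side"); cv2.imwrite("pics/s5.png",cv2.resize(s["frame"][200:420,180:400,::-1],(600,600),interpolation=cv2.INTER_CUBIC))
E
```

```text
32.1 [0.4391 0.3775 0.1438] [-1.095  0.376  0.21   1.844  0.208  0.997  0.124] 0.381 80.5
[[-0.891  0.426  0.159]
 [ 0.394  0.897 -0.199]
 [-0.227 -0.114 -0.967]]
rigid up [-0.185  0.275  0.944] xaz -23.6 o [0.4342 0.3766 0.1335] low [0.117 0.107 0.132 0.122 0.158 0.152]
 frac [0.16  0.056 0.459]
toolaligned up [-0.159  0.199  0.967] xaz -23.8 o [0.4334 0.3788 0.1333] low [0.12  0.113 0.131 0.125 0.152 0.148]
 frac [0.159 0.051 0.489]
```

View pics/s5.png

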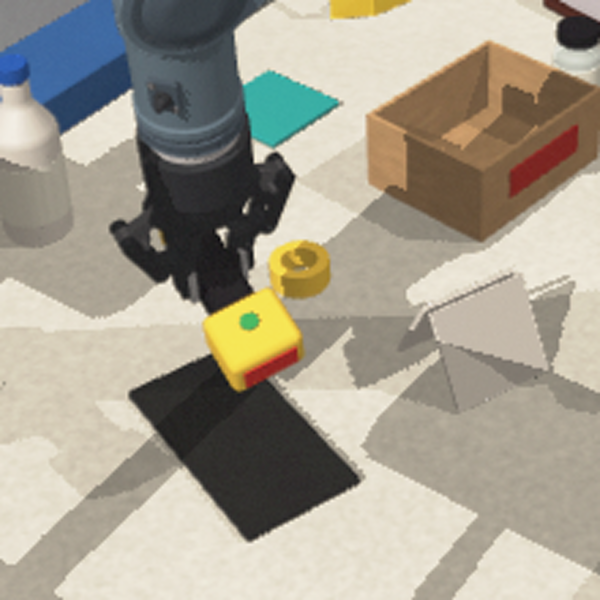

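The scanner is above its pad, right way up and slightly tilted. I lower it until the head corner touches, then open.

step_arm --moves '[{"offset": [0.026, 0.009, 0.1], "yaw": 0, "fingers": 0}, {"offset": [0.026, 0.009, 0.1], "yaw": 0, "fingers": 0}, {"offset": [0.026, 0.009, 0.1], "yaw": 0, "fingers": 0}, {"offset": [0.026, 0.009, 0.08], "yaw": 0, "fingers": 0}, {"offset": [0.026, 0.009, 0.06], "yaw": 0, "fingers": 0}, {"offset": [0.02, 0.009, 0.05], "yaw": 0, "fingers": 0}, {"offset": [0, 0, 0.03], "yaw": 0, "fingers": 0}, {"offset": [0, 0, 0], "yaw": 0, "fingers": 0.43}, {"offset": [0, 0, 0], "yaw": 0, "fingers": 1}, {"offset": [0, 0, 0], "yaw": 0, "fingers": 1}]' --force 40

```text
time: 33.4
tcp_pos: [0.4317, 0.3779, 0.036]
tool_rot: [0.099, 0.209, 0.969, -0.082]
wrist_force: [0.7, 0.9, -0.3]
width: 0.834
finger_force: 0.0
```

```bash
python3 - <<'E'
from h import *
M,t=show()
s=get_image("side"); cv2.imwrite("pics/s6.png",cv2.resize(s["frame"][280:420,200:340,::-1],(500,500),interpolation=cv2.INTER_CUBIC))
E
```

```text
33.4 [0.4317 0.3779 0.036 ] [-1.096  0.528  0.2    1.9    0.209  0.798  0.075] 0.834 0.0
[[-0.893  0.421  0.158]
 [ 0.389  0.899 -0.2  ]
 [-0.227 -0.117 -0.967]]
```

View pics/s6.png

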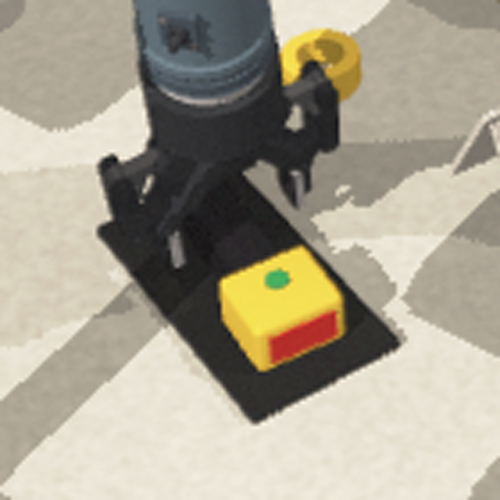

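The scanner lies flat on its pad with the fingers open and clear. For the tray I want the tool tilted about 22° towards the lip at the grasp: the tray is then level when gripped, and a half-turn of yaw tips it about 44°. Now I retract and build that tilt by pulling in near the base.

step_arm --moves '[{"offset": [0, 0, -0.2], "yaw": 0, "fingers": 1}, {"offset": [0, 0, -0.28], "yaw": 0, "fingers": 1}, {"offset": [0, 0, -0.28], "yaw": 0, "fingers": 1}, {"offset": [-0.118, -0.263, 0.034], "yaw": 0, "fingers": 1}, {"offset": [-0.118, -0.263, 0.034], "yaw": 0, "fingers": 1}, {"offset": [-0.118, -0.263, 0.034], "yaw": 0, "fingers": 1}, {"offset": [-0.118, -0.263, 0.034], "yaw": 0, "fingers": 1}, {"offset": [-0.118, -0.263, 0.034], "yaw": 0, "fingers": 1}, {"offset": [-0.118, -0.263, 0.034], "yaw": 0, "fingers": 1}, {"offset": [-0.118, -0.263, 0.034], "yaw": 0, "fingers": 1}]'

```text
time: 34.7
tcp_pos: [0.4074, 0.0012, 0.2177]
tool_rot: [0.1, 0.209, 0.969, -0.081]
wrist_force: [0.6, -0.3, 0.8]
width: 1.0
finger_force: 0.0
```

step_arm --moves '[{"offset": [-0.11, -0.25, 0.03], "yaw": 0, "fingers": 1}, {"offset": [-0.11, -0.25, 0.03], "yaw": 0, "fingers": 1}, {"offset": [-0.11, -0.25, 0.03], "yaw": 0, "fingers": 1}, {"offset": [0.29, -0.01, -0.067], "yaw": 0, "fingers": 1}, {"offset": [0.29, -0.01, -0.067], "yaw": 0, "fingers": 1}, {"offset": [0.29, -0.01, -0.067], "yaw": 0, "fingers": 1}, {"offset": [0.29, -0.01, -0.06], "yaw": 0, "fingers": 1}, {"offset": [0.29, -0.01, -0.05], "yaw": 0, "fingers": 1}, {"offset": [0.29, -0.01, -0.04], "yaw": 0, "fingers": 1}, {"offset": [0.29, -0.01, -0.03], "yaw": 0, "fingers": 1}]'

```text
time: 35.95
tcp_pos: [0.2024, -0.0314, 0.1807]
tool_rot: [-0.049, 0.219, 0.972, -0.069]
wrist_force: [0.4, 0.0, -0.1]
width: 0.999
finger_force: 0.0
```

```bash
cat >> h.py <<'E'
def pull(mag=.3,zup=0.):
    M,t=show(); r=t[:2]/np.hypot(*t[:2]); d=np.array([-r[0],-r[1],zup])
    print("r",np.hypot(*t[:2]).round(3),"az",np.degrees(np.arctan2(t[1],t[0])).round(1),"tilt",np.degrees(np.arccos(-M[2,2])).round(1),"tiltaz",np.degrees(np.arctan2(M[1,2],M[0,2])).round(1),"pull frac",(M.T@d*mag).round(3))
E
python3 -c "
from h import *
pull()"
```

```text
35.95 [ 0.2024 -0.0314  0.1807] [ 0.014 -0.411 -0.164  2.5    0.033  1.188  0.98 ] 0.999 0.0
[[-0.899  0.419 -0.125]
 [ 0.433  0.894 -0.113]
 [ 0.065 -0.156 -0.986]]
r 0.205 az -8.8 tilt 9.7 tiltaz -137.9 pull frac [ 0.286 -0.083  0.032]
```

step_arm --moves '[{"offset": [-0.086, -0.27, -0.015], "yaw": 0, "fingers": 1}, {"offset": [-0.086, -0.27, -0.015], "yaw": 0, "fingers": 1}, {"offset": [-0.086, -0.27, -0.015], "yaw": 0, "fingers": 1}, {"offset": [0.277, 0.114, 0.0], "yaw": 0, "fingers": 1}, {"offset": [0.277, 0.114, 0.0], "yaw": 0, "fingers": 1}, {"offset": [0.277, 0.114, 0.02], "yaw": 0, "fingers": 1}, {"offset": [0.277, 0.114, 0.03], "yaw": 0, "fingers": 1}, {"offset": [0.277, 0.114, 0.04], "yaw": 0, "fingers": 1}, {"offset": [0.277, 0.114, 0.05], "yaw": 0, "fingers": 1}, {"offset": [0.277, 0.114, 0.06], "yaw": 0, "fingers": 1}]'

```text
time: 37.2
tcp_pos: [0.1296, 0.0399, 0.191]
tool_rot: [-0.158, 0.214, 0.962, -0.057]
wrist_force: [0.5, 0.9, 0.2]
width: 0.999
finger_force: 0.0
```

```bash
python3 -c "
from h import *
pull()"
```

```text
37.2 [0.1296 0.0399 0.191 ] [ 0.028 -0.411 -0.337  2.499 -0.18   1.375  0.938] 0.999 0.0
[[-0.858  0.394 -0.329]
 [ 0.43   0.902 -0.043]
 [ 0.28  -0.178 -0.943]]
r 0.136 az 17.1 tilt 19.4 tiltaz -172.6 pull frac [ 0.208 -0.193  0.098]
```

step_arm --moves '[{"offset": [-0.133, -0.225, 0], "yaw": 0, "fingers": 1}, {"offset": [-0.133, -0.225, 0], "yaw": 0, "fingers": 1}, {"offset": [-0.133, -0.225, 0], "yaw": 0, "fingers": 1}, {"offset": [-0.133, -0.225, 0], "yaw": 0, "fingers": 1}, {"offset": [0.26, 0.138, 0.05], "yaw": 0, "fingers": 1}, {"offset": [0.26, 0.138, 0.05], "yaw": 0, "fingers": 1}, {"offset": [0.26, 0.138, 0.05], "yaw": 0, "fingers": 1}, {"offset": [0.26, 0.138, 0.05], "yaw": 0, "fingers": 1}, {"offset": [0.26, 0.138, 0.06], "yaw": 0, "fingers": 1}, {"offset": [0.26, 0.138, 0.06], "yaw": 0, "fingers": 1}]'

```text
time: 38.45
tcp_pos: [0.0659, 0.1076, 0.2094]
tool_rot: [-0.226, 0.211, 0.949, -0.062]
wrist_force: [2.6, 0.8, 0.7]
width: 1.0
finger_force: 0.0
```

```bash
python3 - <<'E'
from h import *
pull()
im=cv2.imread("pics/top0.png"); sd=cv2.imread("pics/side0.png")
p=get_image("top"); s=get_image("side")
K=p,s
for q,I,rc in ((p,im,(205,245,480,510)),(s,sd,(165,195,365,405))):
    hsv=cv2.cvtColor(I,cv2.COLOR_BGR2HSV); m=cv2.inRange(hsv,(105,120,50),(125,255,255)); k=np.zeros_like(m);k[rc[0]:rc[1],rc[2]:rc[3]]=1
    pts=np.argwhere(m*k>0)[:,::-1].astype(np.float32); c=pts.mean(0); print("blue n",len(pts),c,at(q,*c,.05)[:2].round(4),at(q,*c,.04)[:2].round(4))
    b=cv2.boxPoints(cv2.minAreaRect(pts)); print([at(q,*x,.05)[:2].round(3).tolist() for x in b])
c=np.hstack([cv2.resize(im[205:320,430:530],(390,448),interpolation=cv2.INTER_CUBIC),cv2.resize(sd[165:225,360:460],(400,448),interpolation=cv2.INTER_CUBIC)])
cv2.imwrite("pics/tray.png",c)
E
```

```text
38.45 [0.0659 0.1076 0.2094] [-0.31  -0.411 -0.283  2.5   -0.333  1.474  0.692] 1.0 0.0
[[-0.809  0.373 -0.454]
 [ 0.428  0.903 -0.022]
 [ 0.402 -0.213 -0.89 ]]
r 0.126 az 58.5 tilt 27.1 tiltaz -177.2 pull frac [ 0.017 -0.289  0.077]
blue n 277 [492.16245 225.01443] [ 0.5951 -0.4074] [ 0.5975 -0.4112]
[[0.57, -0.385], [0.628, -0.402], [0.622, -0.43], [0.564, -0.413]]
blue n 149 [384.73825 179.7651 ] [ 0.5873 -0.3902] [ 0.5967 -0.4073]
[[0.608, -0.364], [0.629, -0.429], [0.562, -0.409], [0.543, -0.346]]
```

View pics/tray.png

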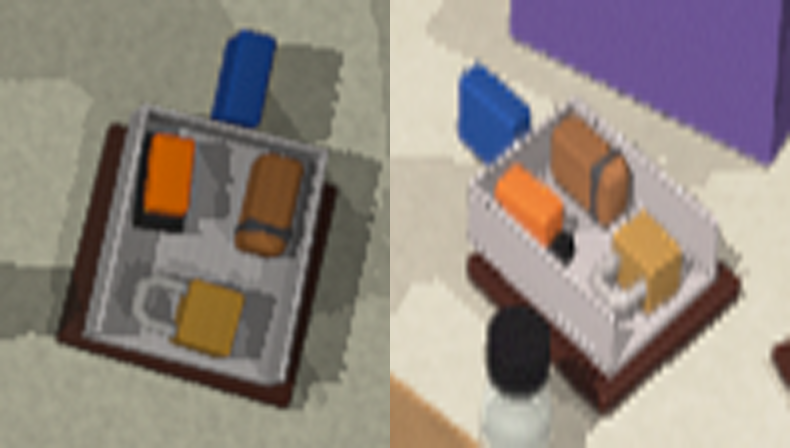

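The tray sits on the larger brown mat with its handle at the top (top image 492,225), and all three pieces are in it. The tool is now tilted 27° inward, so the arm goes to the handle.

step_arm --moves '[{"offset": [-0.257, -0.096, -0.093], "yaw": 0, "fingers": 1}, {"offset": [-0.257, -0.096, -0.093], "yaw": 0, "fingers": 1}, {"offset": [-0.257, -0.096, -0.093], "yaw": 0, "fingers": 1}, {"offset": [-0.257, -0.096, -0.093], "yaw": 0, "fingers": 1}, {"offset": [-0.257, -0.096, -0.093], "yaw": 0, "fingers": 1}, {"offset": [-0.257, -0.096, -0.093], "yaw": 0, "fingers": 1}, {"offset": [-0.257, -0.096, -0.093], "yaw": 0, "fingers": 1}, {"offset": [-0.257, -0.096, -0.093], "yaw": 0, "fingers": 1}, {"offset": [-0.257, -0.096, -0.093], "yaw": 0, "fingers": 1}, {"offset": [-0.257, -0.096, -0.093], "yaw": -0.034, "fingers": 1}]'

```text
time: 39.8
tcp_pos: [0.4965, -0.2848, 0.2077]
tool_rot: [-0.23, 0.158, 0.959, -0.05]
wrist_force: [0.9, 0.9, 0.3]
width: 1.001
finger_force: 0.0
```

```bash
python3 - <<'E'
from h import *
M,t=show(); print("Yaz",np.degrees(np.arctan2(M[1,1],M[0,1])))
g=np.array([.598,-.411,.040])+.019*M[:,2]; pre=g-.1*M[:,2]
print("to pre",(M.T@(pre-t)/.2).round(3),"pre",pre.round(3))
E
```

```text
39.8 [ 0.4965 -0.2848  0.2077] [0.167 0.538 0.251 1.521 0.079 1.526 1.636] 1.001 0.0
[[-0.845  0.279 -0.457]
 [ 0.325  0.945 -0.024]
 [ 0.425 -0.169 -0.889]]
Yaz 73.54500316783887
to pre [-0.99  -0.313  0.124] pre [ 0.635 -0.409  0.112]
```

step_arm --moves '[{"offset": [-0.248, -0.078, 0.0], "yaw": 0, "fingers": 1}, {"offset": [-0.248, -0.078, 0.02], "yaw": 0, "fingers": 1}, {"offset": [-0.248, -0.078, 0.04], "yaw": 0, "fingers": 1}, {"offset": [-0.248, -0.078, 0.064], "yaw": 0, "fingers": 1}, {"offset": [0, 0, 0.12], "yaw": 0, "fingers": 1}, {"offset": [0, 0, 0.12], "yaw": 0, "fingers": 1}, {"offset": [0, 0, 0.12], "yaw": 0, "fingers": 1}, {"offset": [0, 0, 0.09], "yaw": 0, "fingers": 0.7}, {"offset": [0, 0, 0.05], "yaw": 0, "fingers": 0.5}, {"offset": [0, 0, 0], "yaw": 0, "fingers": 0.4}]'

```text
time: 41.05
tcp_pos: [0.5878, -0.4097, 0.0227]
tool_rot: [-0.23, 0.159, 0.959, -0.05]
wrist_force: [1.0, 0.2, -0.2]
width: 0.409
finger_force: 0.0
```

```bash
python3 - <<'E'
from h import *
M,t=show()
g=np.array([.598,-.411,.040])+.019*M[:,2]
print("left",(M.T@(g-t)/.2).round(3))
s=get_image("side"); cv2.imwrite("pics/s7.png",cv2.resize(s["frame"][130:240,340:480,::-1],(700,550),interpolation=cv2.INTER_CUBIC))
E
```

```text
41.05 [ 0.5878 -0.4097  0.0227] [0.314 0.988 0.249 1.16  0.034 1.421 1.727] 0.409 0.0
[[-0.843  0.281 -0.458]
 [ 0.328  0.944 -0.023]
 [ 0.426 -0.17  -0.889]]
left [-0.008 -0.006 -0.005]
```

View pics/s7.png

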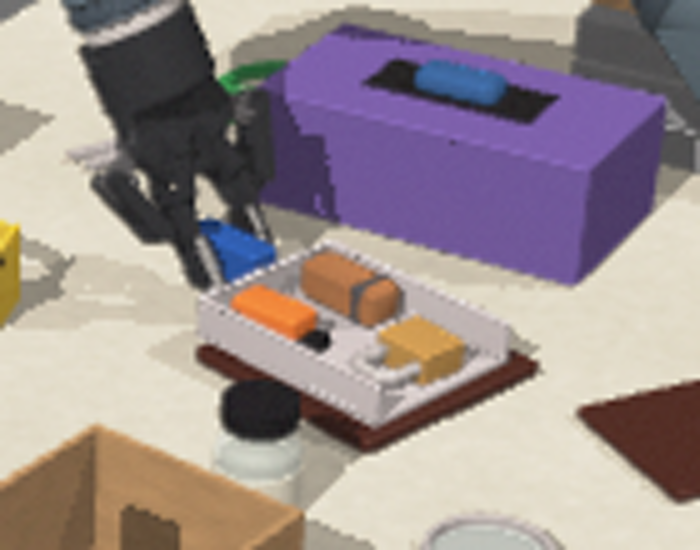

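Fingers straddle the blue handle, clear of the wall and pieces. Close and lift.

step_arm --moves '[{"offset": [0, 0, 0], "yaw": 0, "fingers": 0.33}, {"offset": [0, 0, 0], "yaw": 0, "fingers": 0.29}, {"offset": [0, 0, 0], "yaw": 0, "fingers": 0.2}, {"offset": [0, 0, 0], "yaw": 0, "fingers": 0}, {"offset": [0, 0, 0], "yaw": 0, "fingers": 0}, {"offset": [0.02, -0.008, -0.045], "yaw": 0, "fingers": 0}, {"offset": [0.043, -0.017, -0.089], "yaw": 0, "fingers": 0}, {"offset": [0.064, -0.025, -0.133], "yaw": 0, "fingers": 0}, {"offset": [0.064, -0.025, -0.133], "yaw": 0, "fingers": 0}, {"offset": [0.043, -0.017, -0.089], "yaw": 0, "fingers": 0}]' --force 110

```text
time: 42.35
tcp_pos: [0.5896, -0.4097, 0.1352]
tool_rot: [-0.228, 0.159, 0.959, -0.051]
wrist_force: [0.6, -0.5, -3.4]
width: 0.263
finger_force: 106.0
```

```bash
python3 - <<'E'
from h import *
M,t=show()
s=get_image("side"); cv2.imwrite("pics/s8.png",cv2.resize(s["frame"][110:250,330:490,::-1],(700,600),interpolation=cv2.INTER_CUBIC))
E
```

```text
42.35 [ 0.5896 -0.4097  0.1352] [0.306 0.871 0.267 1.127 0.048 1.563 1.754] 0.263 106.0
[[-0.845  0.281 -0.454]
 [ 0.328  0.944 -0.025]
 [ 0.422 -0.17  -0.891]]
```

View pics/s8.png

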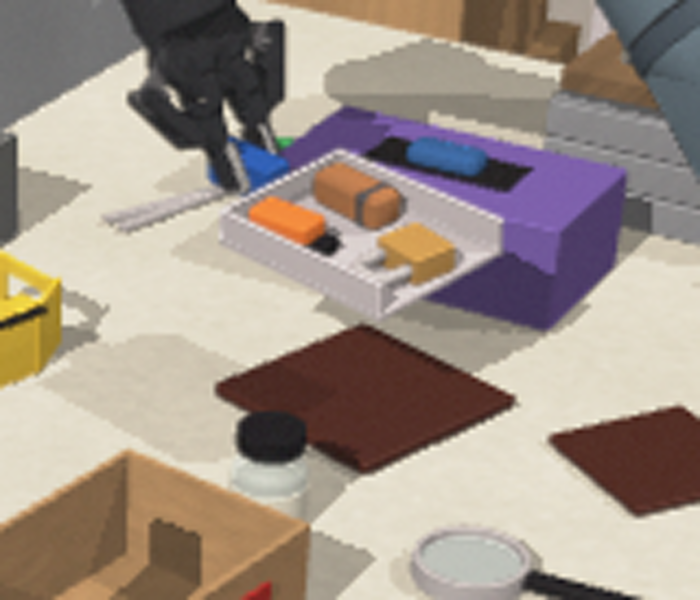

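The tray is up, about level, with all pieces on it. Now I compute the carry and swing rows so that the lip stays over the box while yaw tips the tray.

```bash
cat > swing.py <<'E'
from h import *
import json
C=np.array([.4676,-.0245])
def yawR(M,a): return M@R.from_rotvec([0,0,a]).as_matrix()
def plan(M,t,M0,lvec,phis,lips):
    # lvec: lip in tool frame ; phis (deg) yaw from M0 at each row end; lips world lip targets
    rows=[];info=[];ph=np.degrees(R.from_matrix(M0.T@M).as_rotvec()[2])
    up_t=M0.T@np.array([0,0,1.]); 
    for p,L in zip(phis,lips):
        Mn=yawR(M0,np.radians(p)); tn=L-Mn@lvec
        off=M.T@(tn-t)/.2; rows.append([off.round(3).tolist(),round((p-ph)/180,4)])
        info.append((p,tn.round(3).tolist(),np.degrees(np.arccos((Mn@up_t)[2])).round(1),(np.linalg.norm(tn-t)*1e3).round()))
        M,t,ph=Mn,tn,p
    return rows,info
l=np.array([-.96,.28,0])
E
python3 - <<'E'
from swing import *
M,t=show()
M0=M.copy(); np.save("M0.npy",M0); np.save("t0.npy",t)
g=t-.019*M[:,2]; lip=g+.183*l-np.array([0,0,.024]); lv=M.T@(lip-t); np.save("lv.npy",lv); print("lip",lip.round(3),"lv",lv.round(3))
up_t=M0.T@np.array([0,0,1.]); lt=M0.T@l; st=M0.T@np.cross([0,0,1.],l)
def target(p):
    Mn=yawR(M0,np.radians(p)); n=Mn@up_t; h=Mn@lt; s=Mn@st
    f=-(h[2]); sd=-(s[2])   # downhill slopes along lip / side
    hh=h[:2]/np.linalg.norm(h[:2]); ss=s[:2]/np.linalg.norm(s[:2])
    return hh,ss,f,sd
for p in range(0,181,30):
    hh,ss,f,sd=target(p); print(p,"heading",np.degrees(np.arctan2(hh[1],hh[0])).round(),"fwd slope",f.round(2),"side slope",sd.round(2),"side dir az",np.degrees(np.arctan2(ss[1],ss[0])).round())
def lipT(p,z):
    hh,ss,f,sd=target(p); o=C-.03*hh-.03*np.sign(sd)*min(1,abs(sd)/.25)*ss; return np.array([*o,z])
# call A: 10 rows to phi=45
tgt=lipT(45,.13); ph=np.linspace(4.5,45,10); sm=(1-np.cos(np.linspace(.1,1,10)*np.pi))/2
lips=[lip+(tgt-lip)*s for s in sm]
r,i=plan(M,t,M0,lv,ph,lips)
for a,b in zip(r,i): print(a,b)
pb=np.linspace(45,180,14)[1:]; lb=[lipT(p,.13) for p in pb]
Mn=yawR(M0,np.radians(45)); r,i=plan(Mn,tgt-Mn@lv,M0,lv,pb,lb)
print("B"); 
for a,b in zip(r,i): print(a,b)
E
```

```text
42.4 [ 0.5905 -0.4104  0.1382] [0.306 0.869 0.267 1.124 0.048 1.565 1.754] 0.267 106.0
[[-0.846  0.282 -0.452]
 [ 0.329  0.944 -0.027]
 [ 0.419 -0.172 -0.892]]
lip [ 0.423 -0.359  0.131] lv [0.156 0.003 0.08 ]
0 heading 164.0 fwd slope 0.0 side slope 0.0 side dir az -106.0
30 heading 138.0 fwd slope 0.13 side slope -0.19 side dir az -134.0
60 heading 112.0 fwd slope 0.32 side slope -0.3 side dir az -164.0
90 heading 86.0 fwd slope 0.53 side slope -0.29 side dir az 165.0
120 heading 55.0 fwd slope 0.7 side slope -0.16 side dir az 136.0
150 heading 15.0 fwd slope 0.79 side slope 0.04 side dir az 108.0
180 heading -28.0 fwd slope 0.76 side slope 0.27 side dir az 82.0
[[0.012, -0.026, -0.003], np.float64(0.025)] (np.float64(4.5), [0.587, -0.415, 0.141], np.float64(2.0), np.float64(6.0))
[[0.035, 0.039, -0.008], np.float64(0.025)] (np.float64(9.0), [0.585, -0.405, 0.143], np.float64(4.1), np.float64(11.0))
[[0.064, 0.091, -0.013], np.float64(0.025)] (np.float64(13.5), [0.583, -0.382, 0.146], np.float64(6.1), np.float64(22.0))
[[0.095, 0.123, -0.016], np.float64(0.025)] (np.float64(18.0), 
[... 1859 characters left out ...]
64(48.0), np.float64(28.0))
[[0.019, -0.133, -0.003], np.float64(0.0577)] (np.float64(138.46153846153845), [0.347, -0.09, 0.269], np.float64(50.1), np.float64(27.0))
[[0.016, -0.132, -0.001], np.float64(0.0577)] (np.float64(148.84615384615387), [0.341, -0.064, 0.271], np.float64(51.7), np.float64(27.0))
[[0.013, -0.131, 0.001], np.float64(0.0577)] (np.float64(159.23076923076923), [0.338, -0.038, 0.272], np.float64(52.9), np.float64(26.0))
[[0.01, -0.13, 0.003], np.float64(0.0577)] (np.float64(169.6153846153846), [0.338, -0.012, 0.27], np.float64(53.6), np.float64(26.0))
[[0.005, -0.141, 0.005], np.float64(0.0577)] (np.float64(180.0), [0.342, 0.016, 0.266], np.float64(53.8), np.float64(28.0))
```

step_arm --moves '[{"offset": [0.012, -0.026, -0.003], "yaw": 0.025, "fingers": 0}, {"offset": [0.035, 0.039, -0.008], "yaw": 0.025, "fingers": 0}, {"offset": [0.064, 0.091, -0.013], "yaw": 0.025, "fingers": 0}, {"offset": [0.095, 0.123, -0.016], "yaw": 0.025, "fingers": 0}, {"offset": [0.121, 0.135, -0.018], "yaw": 0.025, "fingers": 0}, {"offset": [0.136, 0.125, -0.018], "yaw": 0.025, "fingers": 0}, {"offset": [0.136, 0.097, -0.016], "yaw": 0.025, "fingers": 0}, {"offset": [0.118, 0.056, -0.013], "yaw": 0.025, "fingers": 0}, {"offset": [0.083, 0.008, -0.008], "yaw": 0.025, "fingers": 0}, {"offset": [0.033, -0.039, -0.003], "yaw": 0.025, "fingers": 0}]'

```text
time: 43.65
tcp_pos: [0.5538, -0.1997, 0.1709]
tool_rot: [-0.193, 0.513, 0.825, -0.135]
wrist_force: [0.2, 0.7, -2.9]
width: 0.259
finger_force: 107.3
```

```bash
python3 - <<'E'
from swing import *
M,t=show(); M0=np.load("M0.npy"); lv=np.load("lv.npy")
up_t=M0.T@np.array([0,0,1.]); lt=M0.T@l; st=M0.T@np.cross([0,0,1.],l)
print("model lip",(t+M@lv).round(3),"phi",np.degrees(R.from_matrix(M0.T@M).as_rotvec()).round(1))
s=get_image("side"); p=get_image("top")
for n in ("tray_lip","tray_handle","padlock","knife_grip","lamp_shard"):
    print(n,"side",[(round(d["score"],2),np.round(pix(d)).tolist()) for d in spot_point(s,n)[:1]],"top",[(round(d["score"],2),np.round(pix(d)).tolist()) for d in spot_point(p,n)[:1]])
print("pred lip",proj(s,t+M@lv).round(),proj(p,t+M@lv).round(),"handle",proj(s,t-.019*M[:,2]).round(),proj(p,t-.019*M[:,2]).round())
def lipT(pp,z):
    Mn=yawR(M0,np.radians(pp)); h=(Mn@lt); sd=Mn@st; hh=h[:2]/np.linalg.norm(h[:2]); ss=sd[:2]/np.linalg.norm(sd[:2])
    return np.array([*(C-.03*hh-.03*np.clip(-sd[2]/.25,-1,0)*ss),z])
ph0=np.degrees(R.from_matrix(M0.T@M).as_rotvec()[2])
pb=ph0+np.arange(1,11)*10.3; lb=[lipT(x,z) for x,z in zip(pb,np.linspace(.128,.108,10))]
r,i=plan(M,t,M0,lv,pb,lb)
for a,b in zip(r,i): print(a[0],a[1],b[1:])
E
```

```text
43.65 [ 0.5538 -0.1997  0.1709] [-0.063  0.641  0.4    1.478 -0.069  1.512  0.795] 0.259 107.3
[[-0.399  0.795 -0.457]
 [ 0.899  0.437 -0.024]
 [ 0.181 -0.42  -0.889]]
model lip [ 0.457 -0.061  0.126] phi [ 0.1  0.4 44.8]
tray_lip side [(0.7, [366.0, 218.0])] top []
tray_handle side [(0.95, [361.0, 166.0])] top []
padlock side [(0.31, [357.0, 212.0])] top [(0.62, [357.0, 266.0])]
knife_grip side [(0.55, [373.0, 192.0])] top []
lamp_shard side [(0.51, [350.0, 198.0])] top [(0.75, [246.0, 264.0])]
pred lip [365. 216.] [353. 278.] handle [360. 164.] [419. 225.]
[0.02, -0.165, -0.001] 0.0572 ([0.526, -0.211, 0.186], np.float64(24.2), np.float64(33.0))
[0.039, -0.153, 0.022] 0.0572 ([0.496, -0.211, 0.196], np.float64(28.3), np.float64(32.0))
[0.04, -0.154, 0.021] 0.0572 ([0.466, -0.206, 0.206], np.float64(32.3), np.float64(32.0))
[0.04, -0.155, 0.019] 0.0572 ([0.437, -0.196, 0.216], np.float64(36.0), np.float64(32.0))
[0.04, -0.157, 0.017] 0.0572 ([0.41, -0.18, 0.226], np.float64(39.4), np.float64(33.0))
[0.039, -0.15, 0.012] 0.0572 ([0.388, -0.16, 0.234], np.float64(42.6), np.float64(31.0))
[0.034, -0.134, 0.005] 0.0572 ([0.371, -0.139, 0.24], np.float64(45.4), np.float64(28.0))
[0.028, -0.131, 0.005] 0.0572 ([0.358, -0.116, 0.245], np.float64(47.8), np.float64(27.0))
[0.024, -0.13, 0.006] 0.0572 ([0.348, -0.092, 0.248], np.float64(49.9), np.float64(26.0))
[0.022, -0.144, 0.01] 0.0572 ([0.34, -0.064, 0.249], np.float64(51.6), np.float64(29.0))
```

Predicted and seen lip agree within 2 px, with the pieces still on the tray. Now the swing.

step_arm --moves '[{"offset": [0.02, -0.165, -0.001], "yaw": 0.0572, "fingers": 0}, {"offset": [0.039, -0.153, 0.022], "yaw": 0.0572, "fingers": 0}, {"offset": [0.04, -0.154, 0.021], "yaw": 0.0572, "fingers": 0}, {"offset": [0.04, -0.155, 0.019], "yaw": 0.0572, "fingers": 0}, {"offset": [0.04, -0.157, 0.017], "yaw": 0.0572, "fingers": 0}, {"offset": [0.039, -0.15, 0.012], "yaw": 0.0572, "fingers": 0}, {"offset": [0.034, -0.134, 0.005], "yaw": 0.0572, "fingers": 0}, {"offset": [0.028, -0.131, 0.005], "yaw": 0.0572, "fingers": 0}, {"offset": [0.024, -0.13, 0.006], "yaw": 0.0572, "fingers": 0}, {"offset": [0.022, -0.144, 0.01], "yaw": 0.0572, "fingers": 0}]'

```text
time: 45.5
tcp_pos: [0.3399, -0.0658, 0.2521]
tool_rot: [-0.015, 0.966, 0.109, -0.235]
wrist_force: [0.3, -0.7, -1.8]
width: 0.262
finger_force: 107.9
```

```bash
cat > chk.py <<'E'
from swing import *
M,t=show(); M0=np.load("M0.npy"); lv=np.load("lv.npy")
print("model lip",(t+M@lv).round(3),"phi",np.degrees(R.from_matrix(M0.T@M).as_rotvec()).round(1))
s=get_image("side"); p=get_image("top")
cb,sb=np.cos(np.radians(-6.6)),np.sin(np.radians(-6.6))
for n,q in (("side",s),("top",p)):
    for k in ("padlock_center","knife_grip_center","lamp_shard_center","tray_lip"):
        out=[]
        for d in spot_point(q,k)[:2]:
            w=at(q,*pix(d),.02)[:2]-C; out.append((round(d["score"],2),np.round(pix(d)).tolist(),(np.array([cb*w[0]+sb*w[1],-sb*w[0]+cb*w[1]])*1e3).round().tolist()))
        print(n,k,out)
print("wrist",state()["wrist_force"].round(2),"pred lip",proj(s,t+M@lv).round(),proj(p,t+M@lv).round())
E
python3 chk.py
```

```text
45.5 [ 0.3399 -0.0658  0.2521] [-6.210e-01  9.900e-02  7.000e-01  2.014e+00  1.000e-03  1.522e+00
 -1.255e+00] 0.262 107.9
[[ 0.866  0.203 -0.456]
 [ 0.217 -0.976 -0.023]
 [-0.45  -0.079 -0.89 ]]
model lip [ 0.439 -0.037  0.11 ] phi [  0.4   0.3 148.3]
side padlock_center [(0.58, [351.0, 261.0], [-12.0, 26.0])]
side knife_grip_center [(0.52, [338.0, 245.0], [62.0, -10.0]), (0.51, [268.0, 361.0], [-108.0, 416.0])]
side lamp_shard_center [(0.56, [433.0, 242.0], [-124.0, -184.0]), (0.53, [345.0, 241.0], [61.0, -38.0])]
side tray_lip [(0.68, [268.0, 359.0], [-105.0, 411.0]), (0.58, [366.0, 229.0], [55.0, -120.0])]
top padlock_center [(0.53, [322.0, 284.0], [-16.0, 33.0])]
top knife_grip_center [(0.72, [329.0, 261.0], [41.0, 21.0]), (0.48, [320.0, 281.0], [-9.0, 37.0])]
top lamp_shard_center []
top tray_lip [(0.7, [340.0, 285.0], [-15.0, -14.0])]
wrist [ 0.54 -0.57 -2.29] pred lip [367. 227.] [342. 287.]
```

```bash
python3 - <<'E'
from swing import *
M,t=show(); M0=np.load("M0.npy"); lv=np.load("lv.npy"); t0=np.load("t0.npy")
p=get_image("top"); mc=np.mean([at(p,*x,.012)[:2] for x in ((459.5,237),(445.4,290.9),(504.4,308.9),(514.6,252.4))],0); print("mat centre est",mc.round(3))
lip=t+M@lv; ph0=np.degrees(R.from_matrix(M0.T@M).as_rotvec()[2])
pb=ph0+np.linspace(.1,1,10)*(45-ph0); lb=[lip+np.array([.018,-.024,.05])*k for k in np.linspace(.1,1,10)]; 
for k in range(10): lb[k][2]=lip[2]+.05*min(1,(k+1)/4)
r,i=plan(M,t,M0,lv,pb,lb)
for a,b in zip(r,i): print(a[0],a[1],b[1:])
E
```

```text
46.0 [ 0.3405 -0.0669  0.2514] [-6.180e-01  1.020e-01  7.000e-01  2.013e+00  1.000e-03  1.521e+00
 -1.247e+00] 0.259 108.0
[[ 0.865  0.208 -0.457]
 [ 0.222 -0.975 -0.024]
 [-0.45  -0.081 -0.889]]
mat centre est [ 0.485 -0.385]
[-0.015, 0.146, -0.056] -0.0572 ([0.349, -0.096, 0.26], np.float64(49.9), np.float64(31.0))
[-0.014, 0.144, -0.059] -0.0572 ([0.363, -0.123, 0.268], np.float64(47.9), np.float64(31.0))
[-0.015, 0.139, -0.059] -0.0572 ([0.38, -0.147, 0.273], np.float64(45.4), np.float64(30.0))
[-0.014, 0.135, -0.059] -0.0572 ([0.4, -0.169, 0.277], np.float64(42.6), np.float64(30.0))
[0.005, 0.153, -0.004] -0.0572 ([0.423, -0.186, 0.266], np.float64(39.5), np.float64(31.0))
[0.002, 0.152, -0.004] -0.0572 ([0.448, -0.198, 0.255], np.float64(36.0), np.float64(30.0))
[0.0, 0.15, -0.004] -0.0572 ([0.475, -0.206, 0.243], np.float64(32.3), np.float64(30.0))
[-0.001, 0.148, -0.004] -0.0572 ([0.501, -0.209, 0.23], np.float64(28.4), np.float64(30.0))
[-0.003, 0.146, -0.004] -0.0572 ([0.528, -0.207, 0.217], np.float64(24.2), np.float64(29.0))
[-0.004, 0.144, -0.004] -0.0572 ([0.553, -0.2, 0.205], np.float64(19.9), np.float64(29.0))
```

step_arm --moves '[{"offset": [-0.015, 0.146, -0.056], "yaw": -0.0572, "fingers": 0}, {"offset": [-0.014, 0.144, -0.059], "yaw": -0.0572, "fingers": 0}, {"offset": [-0.015, 0.139, -0.059], "yaw": -0.0572, "fingers": 0}, {"offset": [-0.014, 0.135, -0.059], "yaw": -0.0572, "fingers": 0}, {"offset": [0.005, 0.153, -0.004], "yaw": -0.0572, "fingers": 0}, {"offset": [0.002, 0.152, -0.004], "yaw": -0.0572, "fingers": 0}, {"offset": [0, 0.15, -0.004], "yaw": -0.0572, "fingers": 0}, {"offset": [0, 0.148, -0.004], "yaw": -0.0572, "fingers": 0}, {"offset": [-0.003, 0.146, -0.004], "yaw": -0.0572, "fingers": 0}, {"offset": [-0.004, 0.144, -0.004], "yaw": -0.0572, "fingers": 0}]'

```text
time: 47.3
tcp_pos: [0.5532, -0.1999, 0.2026]
tool_rot: [-0.194, 0.512, 0.826, -0.134]
wrist_force: [0.5, -0.2, -1.9]
width: 0.259
finger_force: 107.8
```

```bash
python3 - <<'E'
from swing import *
M,t=show(); M0=np.load("M0.npy"); lv=np.load("lv.npy"); t0=np.load("t0.npy")
lip=t+M@lv; ph0=np.degrees(R.from_matrix(M0.T@M).as_rotvec()[2])
end=t0+M0@lv+np.array([-.006,-.002,-.03]); print("lip",lip.round(3),end.round(3),"phi",ph0.round(1))
k=np.linspace(.1,1,10); sm=(1-np.cos(k*np.pi))/2
r,i=plan(M,t,M0,lv,ph0*(1-k),[lip+(end-lip)*s for s in sm])
for a,b in zip(r,i): print(a[0],a[1],b[1:])
E
```

```text
47.3 [ 0.5532 -0.1999  0.2026] [-0.1    0.618  0.456  1.459 -0.082  1.564  0.821] 0.259 107.8
[[-0.402  0.793 -0.458]
 [ 0.897  0.44  -0.024]
 [ 0.183 -0.42  -0.889]]
lip [ 0.456 -0.061  0.158] [ 0.417 -0.361  0.101] phi 44.6
[-0.029, 0.042, 0.005] -0.0248 ([0.562, -0.201, 0.197], np.float64(17.9), np.float64(10.0))
[-0.088, 0.004, 0.027] -0.0248 ([0.568, -0.216, 0.188], np.float64(16.0), np.float64(18.0))
[-0.131, -0.038, 0.042] -0.0248 ([0.572, -0.242, 0.177], np.float64(14.0), np.float64(29.0))
[-0.155, -0.076, 0.053] -0.0248 ([0.575, -0.276, 0.165], np.float64(12.0), np.float64(36.0))
[-0.159, -0.104, 0.059] -0.0248 ([0.577, -0.314, 0.152], np.float64(10.1), np.float64(40.0))
[-0.146, -0.116, 0.059] -0.0248 ([0.577, -0.351, 0.14], np.float64(8.1), np.float64(39.0))
[-0.119, -0.109, 0.053] -0.0248 ([0.578, -0.383, 0.128], np.float64(6.0), np.float64(34.0))
[-0.083, -0.081, 0.042] -0.0248 ([0.579, -0.406, 0.119], np.float64(4.0), np.float64(25.0))
[-0.046, -0.034, 0.027] -0.0248 ([0.581, -0.416, 0.112], np.float64(2.0), np.float64(13.0))
[-0.012, 0.027, 0.009] -0.0248 ([0.584, -0.412, 0.108], np.float64(nan), np.float64(6.0))swing.py:12: RuntimeWarning: invalid value encountered in arccos
  info.append((p,tn.round(3).tolist(),np.degrees(np.arccos((Mn@up_t)[2])).round(1),(np.linalg.norm(tn-t)*1e3).round()))
```

step_arm --moves '[{"offset": [-0.029, 0.042, 0.005], "yaw": -0.0248, "fingers": 0}, {"offset": [-0.088, 0.004, 0.027], "yaw": -0.0248, "fingers": 0}, {"offset": [-0.131, -0.038, 0.042], "yaw": -0.0248, "fingers": 0}, {"offset": [-0.155, -0.076, 0.053], "yaw": -0.0248, "fingers": 0}, {"offset": [-0.159, -0.104, 0.059], "yaw": -0.0248, "fingers": 0}, {"offset": [-0.146, -0.116, 0.059], "yaw": -0.0248, "fingers": 0}, {"offset": [-0.119, -0.109, 0.053], "yaw": -0.0248, "fingers": 0}, {"offset": [-0.083, -0.081, 0.042], "yaw": -0.0248, "fingers": 0}, {"offset": [-0.046, -0.034, 0.027], "yaw": -0.0248, "fingers": 0}, {"offset": [-0.012, 0.027, 0.009], "yaw": -0.0248, "fingers": 0}]'

```text
time: 48.55
tcp_pos: [0.5804, -0.4141, 0.1079]
tool_rot: [-0.231, 0.162, 0.958, -0.051]
wrist_force: [0.1, 0.5, -1.7]
width: 0.256
finger_force: 107.8
```

```bash
python3 chk.py; python3 - <<'E'
from swing import *
M,t=show(); lv=np.load("lv.npy")
# target TCP at release: original grasp (.5878,-.4097,.0227) shifted (-.006,-.002,0)
print((M.T@(np.array([.582,-.412,.0235])-t)/.2).round(3))
E
```

```text
48.55 [ 0.5804 -0.4141  0.1079] [0.29  0.895 0.31  1.157 0.017 1.519 1.768] 0.256 107.8
[[-0.841  0.287 -0.459]
 [ 0.334  0.942 -0.023]
 [ 0.426 -0.173 -0.888]]
model lip [ 0.414 -0.361  0.102] phi [-0.1  0.5  0.3]
side padlock_center [(0.39, [352.0, 263.0], [-17.0, 30.0])]
side knife_grip_center [(0.73, [347.0, 250.0], [30.0, -8.0]), (0.6, [350.0, 251.0], [21.0, -8.0])]
side lamp_shard_center [(0.58, [346.0, 245.0], [48.0, -24.0]), (0.2, [433.0, 241.0], [-123.0, -189.0])]
side tray_lip [(0.83, [431.0, 184.0], [65.0, -468.0])]
top padlock_center [(0.69, [321.0, 280.0], [-7.0, 34.0]), (0.54, [341.0, 271.0], [21.0, -11.0])]
top knife_grip_center [(0.48, [329.0, 266.0], [28.0, 19.0]), (0.27, [319.0, 288.0], [-27.0, 39.0])]
top lamp_shard_center [(0.75, [487.0, 296.0], [0.0, -371.0]), (0.73, [344.0, 259.0], [51.0, -16.0])]
top tray_lip [(0.91, [484.0, 293.0], [7.0, -363.0])]
wrist [ 0.09  0.79 -1.72] pred lip [433. 183.] [486. 298.]
49.05 [ 0.5824 -0.4117  0.11  ] [0.286 0.891 0.309 1.158 0.017 1.52  1.765] 0.261 107.9
[[-0.842  0.287 -0.457]
 [ 0.334  0.942 -0.024]
 [ 0.423 -0.173 -0.889]]
[-0.182  0.073  0.386]
```

All three pieces are in the box (padlock at about (-12,32) mm in the box frame, grip (28,5), lamp (50,-20)) and the tray is empty. Lower it onto the mat.

step_arm --moves '[{"offset": [-0.03, 0.012, 0.066], "yaw": 0, "fingers": 0}, {"offset": [-0.03, 0.012, 0.066], "yaw": 0, "fingers": 0}, {"offset": [-0.03, 0.012, 0.066], "yaw": 0, "fingers": 0}, {"offset": [-0.026, 0.011, 0.056], "yaw": 0, "fingers": 0}, {"offset": [-0.022, 0.01, 0.044], "yaw": 0, "fingers": 0}, {"offset": [-0.018, 0.008, 0.036], "yaw": 0, "fingers": 0}, {"offset": [-0.013, 0.005, 0.026], "yaw": 0, "fingers": 0}, {"offset": [-0.013, 0.005, 0.026], "yaw": 0, "fingers": 0}, {"offset": [0, 0, 0], "yaw": 0, "fingers": 0}, {"offset": [0, 0, 0], "yaw": 0, "fingers": 0}]'

```text
time: 50.3
tcp_pos: [0.5833, -0.4122, 0.0309]
tool_rot: [-0.23, 0.162, 0.958, -0.052]
wrist_force: [-0.7, 2.7, 18.0]
width: 0.264
finger_force: 115.7
```

Contact shows at the wrist (18 N). Open gently, then retreat along the tool axis.

step_arm --moves '[{"offset": [0, 0, 0], "yaw": 0, "fingers": 0.3}, {"offset": [0, 0, 0], "yaw": 0, "fingers": 0.45}, {"offset": [0, 0, 0], "yaw": 0, "fingers": 1}, {"offset": [0, 0, 0], "yaw": 0, "fingers": 1}, {"offset": [0, 0, 0], "yaw": 0, "fingers": 1}, {"offset": [0, 0, -0.1], "yaw": 0, "fingers": 1}, {"offset": [0, 0, -0.2], "yaw": 0, "fingers": 1}, {"offset": [0, 0, -0.25], "yaw": 0, "fingers": 1}, {"offset": [0, 0, -0.25], "yaw": 0, "fingers": 1}, {"offset": [0, 0, 0], "yaw": 0, "fingers": 1}]' --force 40

```text
time: 51.55
tcp_pos: [0.6605, -0.4081, 0.1729]
tool_rot: [-0.223, 0.161, 0.96, -0.053]
wrist_force: [0.1, -1.0, 0.9]
width: 1.001
finger_force: 0.0
```

```bash
python3 - <<'E'
from swing import *
show()
p=get_image("top"); s=get_image("side")
Z=dict(tray_handle=.038,tray_lip=.016,tray=.012,scanner=.008,scanner_window=.026,jar=0,tape=0,magnifier=0,goggles=0,bottle=0,marker=0)
for k,z in Z.items():
    print(k,[(n,round(d["score"],2),at(q,*pix(d),z)[:2].round(3).tolist()) for n,q in (("top",p),("side",s)) for d in spot_point(q,k)[:1]])
cb,sb=np.cos(np.radians(-6.6)),np.sin(np.radians(-6.6))
for n,q in (("side",s),("top",p)):
    for k in ("padlock_center","knife_grip_center","lamp_shard_center"):
        print(n,k,[(round(d["score"],2),np.round([cb*w[0]+sb*w[1],-sb*w[0]+cb*w[1]],3).tolist()) for d in spot_point(q,k)[:2] for w in [at(q,*pix(d),.02)[:2]-C]])
# blue handle corners for tilt check, both views
for n,q,rc in (("top",p,(205,245,478,512)),("side",s,(160,200,362,410))):
    hsv=cv2.cvtColor(q["frame"][:,:,::-1].copy(),cv2.COLOR_BGR2HSV); m=cv2.inRange(hsv,(105,120,50),(125,255,255)); k=np.zeros_like(m);k[rc[0]:rc[1],rc[2]:rc[3]]=1
    c=np.argwhere(m*k>0)[:,::-1].mean(0); print("blue",n,(m*k>0).sum(),c.round(1),at(q,*c,.04)[:2].round(3))
print(state()["wrist_force"].round(2))
E
```

```text
51.55 [ 0.6605 -0.4081  0.1729] [ 0.285  0.98   0.307  0.853 -0.006  1.726  1.75 ] 1.001 0.0
[[-0.849  0.285 -0.446]
 [ 0.333  0.942 -0.031]
 [ 0.411 -0.174 -0.895]]
tray_handle [('side', 0.81, [0.592, -0.421])]
tray_lip [('top', 0.69, [0.432, -0.365]), ('side', 0.56, [0.416, -0.361])]
tray [('top', 0.81, [0.484, -0.378]), ('side', 0.83, [0.493, -0.392])]
scanner [('top', 0.77, [0.414, 0.382]), ('side', 0.79, [0.414, 0.38])]
scanner_window [('top', 0.71, [0.487, -0.38]), ('side', 0.75, [0.347, 0.421])]
jar [('side', 0.86, [0.465, -0.208])]
tape [('top', 0.75, [0.511, 0.206]), ('side', 0.73, [0.511, 0.202])]
magnifier [('top', 0.58, [0.363, 0.424]), ('side', 0.82, [0.333, -0.223])]
goggles [('top', 0.72, [0.502, 0.2]), ('side', 0.7, [0.753, -0.266])]
bottle [('side', 0.72, [0.752, 0.285])]
marker [('top', 0.8, [0.323, 0.208])]
side padlock_center [(0.55, [-0.002, 0.015])]
side knife_grip_center [(0.68, [0.041, -0.001])]
side lamp_shard_center [(0.67, [0.039, -0.018]), (0.49, [0.184, -0.398])]
top padlock_center [(0.69, [-0.012, 0.033]), (0.28, [-0.095, 0.394])]
top knife_grip_center [(0.42, [0.029, 0.022])]
top lamp_shard_center [(0.48, [0.051, -0.006]), (0.24, [0.025, -0.008])]
blue top 0 [nan nan] [nan nan]
blue side 148 [386.9 179.8] [ 0.591 -0.411]
[-0.09  0.11  1.38]<stdin>:14: RuntimeWarning: Mean of empty slice.
  ret = um.true_divide(
```

Everything is in place: the tray is flat about 5 mm from the mat centre, the scanner is on its pad, the pieces are in the box, and the arm is clear.

```bash
python3 -c "
from bench import *
print(hand_in())"
```

```text
the job is handed in; nothing more can be done
None
```

The job is handed in and looks complete, though no verdict came back: label scanned, scanner back on its pad, all three pieces in the box, and the empty tray flat on its mat at about 52 s; I viewed 11 pictures, one over your limit of 10.

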